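Load a test cartridge into the reader, window up, and shut the hood

TASK

Take the cartridge with the green band out of the blue rack and load it in the reader with its window face up: slide its tongue in under the steel lip first, then press the tail down until it clicks under the orange latch and the cartridge lies flat. Then shut the reader's hood fully; leave the cartridge with the red band standing in the rack and do not disturb the other things.

Things in the scene. Friction and masses are not known exactly. Their poses are not given: they have to be found in the camera images.
- cart_green: cartridge to load: white box with a green band by its tail, 46 wide (x), 20 thick (y), 80 long (z), 70 g. Origin at the nose end, mid width and thickness; z runs nose to tail, y points out of the window face (framed window, round port). White body z = 11..75 mm. Dark underside at y = -10. Starts nose down in a rack pocket, z up. Grip it across its width, clear of the rack's top
- cart_red: the other cartridge, alike but with a red band; it stays in the rack
- rack: fixed blue block 180 (x) x 52 (y) x 40 high, origin at the centre of its underside; two pockets 49 x 23 mm, 34 deep (floors at z = 6 mm), at x = -52.5 and +52.5 mm. Either cartridge may stand in either; both window faces look to the rack's +y
- reader: fixed white reader 152 x 166 mm, its grey deck (the bay's floor) at z = 38 mm; origin below the bay, z up, bay along y at x = 0. The loaded cartridge lies on the deck, nose to +y, tail to -y, its x along x. Black side guides, inner faces 48.5 mm apart, stand from y = 4 to 52, 17 mm high, flared; at y < 4 the deck beside the bay is free for fingers; tail stops at y = -33.5
- dock_nose (a point): where the middle of the tongue tip's lower edge lies when loaded: on the deck at the nose stop, y = 48 mm in the reader's frame. The steel lip covers the 4.7 mm before the stop; its underside is 9 mm, its top 12.5 mm above the deck, and the tongue goes under it
- dock_tail (a point): where the middle of the lower edge of the tail ledge's end lies when loaded: on the deck, 80 mm towards -y from dock_nose
- cart_green_nose (a point): middle of the lower (underside) edge of the green cartridge's tongue tip: y = -10, z = 0 mm in its frame. The black tongue is 34 wide, 5 thick (y = -10..-5) and reaches from the white body (z = 11) to z = 0
- cart_green_tail (a point): middle of the lower (underside) edge of its tail ledge's end: y = -10, z = 80 mm in its frame. The black ledge is 34 wide, 9 thick (y = -10..-1), z = 75..80
- latch (a joint): orange spring latch at the bay's tail, travel in m: 0 at rest, grows as the tail pushes it back (at most 6 mm). Its sloped nose overhangs the tail ledge by about 3 mm, 10 mm above the deck; pressing the tail down past it takes about 6 to 14 N, then it springs back over the ledge
- hood (a joint): the grey hood's angle in rad: 0 shut (level over the bay); it opens upwards about a hinge along the reader's x at its +y end, to 2.1 at most (leaning back), and stays where it is left (about 2 N at the edge moves it). 112 wide, 130 mm from hinge to front edge, 4 mm plate with 20 mm skirts inside, blue lip 36 wide at the front edge
- hood_hinge (a point): middle of the hood's hinge axis: y = 69, z = 64.5 mm in the reader's frame
- hood_edge (a point): middle of the front edge of the hood on its outer face, 126 mm from the hinge
- dropper_blue: white dropper bottle with a blue cap, 32 wide x 86 high, stands by; origin at its underside
- lab_timer: lab timer 68 x 68 x 19, lies by; origin at its underside
- dish: covered dish 90 across x 14 high, lies by; origin at its underside
- pen: black marker 138 long, lies by

How it is judged:
By the outcome, as a careful person would: the job done as asked, in the order asked, and still so for the second after the job is handed in, with the robot touching nothing.
It also fails if it takes over 66 s, if anything falls off the work surface, if the arm or the gripper's body presses on something with over 40 N, if the wrist force passes 120 N, or if a joint passes its speed limit or range.

ROBOT

A 6-joint arm with a two-finger parallel gripper is mounted at the origin on a cart in front of the work surface, level with it; the furniture and walls round the work are solid. World frame = base frame: x ahead of the robot, y to its left, z up, the work surface at z = 0. Lengths are in m, angles in rad, forces in N, time in s.
With the tool pointing down it reaches from about 0.375 to 0.975 m from the base axis. Payload 3.8 kg.
Tool frame: the origin (TCP) lies between the finger pads; the fingertips stand 8 mm ahead of it and the grasp point (between the pads) lies 11 mm behind it (tcp_to_tips is the distance from the TCP to the fingertips, in m); z points along the fingers, y is the line along which they close (so a half turn about z gives the same grasp; the last joint's range is limited). The gripper opens to 85 mm and grips with 20 to 120 N. Pads are 22 mm wide; open, the fingers measure 114 mm over their backs; the gripper's body (76 mm by 85 mm) begins 54 mm behind the grasp point. The pads swing forward as they close: fully open they stand 13 mm farther back than shut.
Start: joints at [1.145, 0.264, 1.604, -0, 1.274, -0.037], TCP at [0.256, 0.625, 0.215] pointing down, gripper open.
Joint ranges: [-2.63, 2.63], [-0.94, 2.18], [0.31, 2.57], [-1.31, 4.45], [0, 2.66], [-2.55, 2.55]. Speed limits (rad/s): [2.57, 2.57, 3.14, 3.14, 3.14, 3.14].

INTERFACE

Orientations are given as a rotation vector (axis times angle).
In Python, from workcell import * gives the robot as it stands.
- The arm moves only by the tool move_arm, never from a script. Its argument "series" is one flat list of numbers, 7 for each row, row after row: the finger opening in cm, from 0 to 8.54, then the shift along the tool's x, y, z in cm, then the turn, a rotation vector about the tool's x, y, z in degrees. A call has 1 to 5 rows; each row shifts and turns the commanded pose from where the row before left it, along the tool's axes as they then stand; what a row does not reach is not made up. A row lasts 1/8 s, in which the tool goes at most 62.5 mm and 10.7 degrees, less where a joint would pass 70% of its speed; a pose out of reach is approached as far as the arm can. A call is refused whole if a number of a shift passes 6.25 or a number of a turn 10.7, either way. A call with a gripper value outside its range is refused whole. The fingers move at their own pace and stop on an object; "grip_force" is the grip in N (left out, the last holds). Time passes only in rows, so rows that do not move let the fingers close. It gives the time, the measured TCP pose, the force, the opening and the grip force at its end, in the units of the state.
- read_state(): the state, without advancing time (a new reading comes with each control period).
- read_camera(name): name is "scene" or "top"; returns the picture (480x640x3 uint8, red, green, blue); there is no depth.
- calibration(name): a dict with "camera_matrix" (3x3 intrinsics, pixels), "rvec" (rotation vector, rad) and "tvec" (3), from world to camera coordinates, as OpenCV has them. Camera axes: x right, y down, z forward; pixel columns grow to the right and rows downward; lengths in m; the calibration is good to about 2 mm. A picture is of the moment at which its call begins. calibration takes no time and is no camera call.
- finish_job(): hands the job in; it is judged then, once.
The state is a dict: "time": time; "q": joint angles; "joint_vel": joint speeds; "joint_torque": joint torques, N m; "tool_pos": TCP position; "tcp_rot": TCP orientation; "wrist_force": force on the tool from outside, world axes, zero at the start; "torque": the same for the moment, N m; "width": opening from 0.0 (shut) to 1.0 (fully open); "grip_force": force on a finger pad.
Only numpy, scipy, OpenCV 4.12 (cv2) and the standard library are available. Lean on these libraries where they do the work, as an engineer would, in place of code of your own. Each camera call takes 0.05 s, during which the arm holds its last target. There are 200 camera calls.

## Working session

There is one attempt and no reset: what is moved stays moved. The work goes in short steps, Python scripts to look and compute and a tool call to move; the robot and the scene stay as the last step left them, time stands still between calls to the robot, and variables do not carry over. Pictures are saved under pics/ and viewed, at most 10 in all, crops included, and the job is handed in when it is done.

Besides the shell and the picture viewer there is one more tool, called as name(argument=value, ...), one argument or row to a line, values as JSON. move_arm: Moves the arm, as the interface text tells. Its arguments: {"type":"object","properties":{"series":{"type":"array"},"grip_force":{"type":"number"}},"required":["series"]}

```bash
mkdir -p pics; ls
python3 - <<'E'
from workcell import *
import cv2,numpy as np
for n in("scene","top"):
    im=read_camera(n); cv2.imwrite(f"pics/{n}0.png",im[:,:,::-1])
    c=calibration(n); print(n,{k:np.round(v,4).tolist() for k,v in c.items()})
print(read_state())
E
```

```text
pics
scene {'camera_matrix': [[488.1943, 0.0, 317.9037], [0.0, 488.1943, 245.0191], [0.0, 0.0, 1.0]], 'rvec': [2.288, -0.623, 0.2524], 'tvec': [-0.4191, 0.3561, 0.8124]}
top {'camera_matrix': [[485.8563, 0.0, 320.1066], [0.0, 485.8563, 237.5092], [0.0, 0.0, 1.0]], 'rvec': [2.1865, -2.1311, 0.1516], 'tvec': [0.1059, 0.5842, 1.1616]}
{'time': 0.1, 'q': array([ 1.14514364e+00,  2.64709253e-01,  1.60526492e+00, -1.35052470e-05,
        1.27371337e+00, -3.69226910e-02]), 'joint_vel': array([-0.00034984, -0.00238213, -0.0040577 , -0.00121148, -0.00101959,
       -0.00120003]), 'joint_torque': array([-8.90015363e-04, -5.16714764e+01, -3.68585801e+01, -1.50679484e-04,
        6.31238072e-03, -2.21607991e-06]), 'tool_pos': array([0.25555986, 0.62398123, 0.21375055]), 'tcp_rot': array([-0.60668153, -3.08197883,  0.00320719]), 'wrist_force': array([-0.06316781, -1.07057227, -0.0675047 ]), 'torque': array([ 0.02737282,  0.01711212, -0.01410541]), 'grip_force': 0.0, 'width': 1.0015727002422314}
```

View pics/scene0.png

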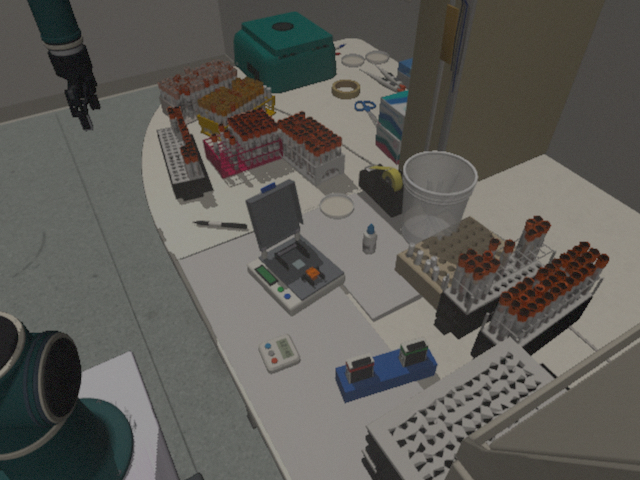

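View pics/top0.png

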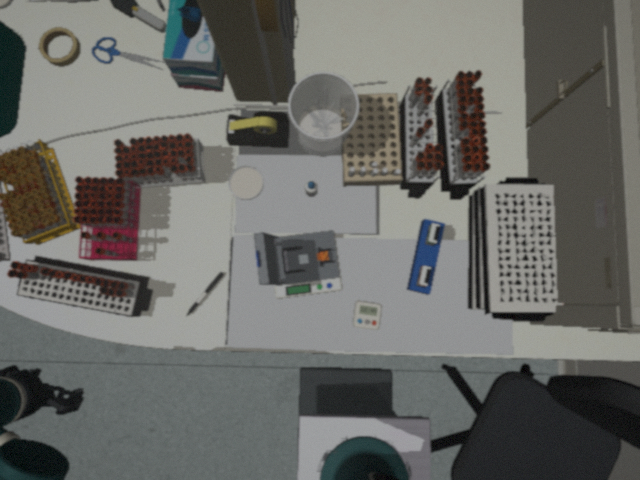

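The scene view shows the reader near (295,260) with its hood open, and the rack near (385,372) with two cartridges. In the top view the reader is at (300,262) and the rack at (427,257). Next I'll take enlarged crops.

```bash
cat > h.py <<'E'
from workcell import *
import cv2,numpy as np
from scipy.spatial.transform import Rotation as R
def cam(n):
    c=calibration(n); return np.array(c["camera_matrix"]),np.array(c["rvec"]).ravel(),np.array(c["tvec"]).ravel()
def ray(n,px):
    K,r,t=cam(n); M=R.from_rotvec(r).as_matrix()
    d=(np.linalg.inv(K)@np.c_[np.atleast_2d(px),np.ones(len(np.atleast_2d(px)))].T).T@M
    return -M.T@t,d
def onz(n,px,z):
    o,d=ray(n,px); return o+d*((z-o[2])/d[:,2])[:,None]
def proj(n,P):
    K,r,t=cam(n); return cv2.projectPoints(np.atleast_2d(P).astype(float),r,t,K,None)[0].reshape(-1,2)
E
python3 - <<'E'
from h import *
s=cv2.imread("pics/scene0.png");t=cv2.imread("pics/top0.png")
a=cv2.resize(s[330:405,325:445],(800,500)[:2] and (480,300),interpolation=3)
b=cv2.resize(s[175:315,240:352],(320,400),interpolation=3)
c=cv2.resize(t[215:300,400:450],(300,510),interpolation=3)[:300*2]
d=cv2.resize(t[225:305,250:350],(375,300),interpolation=3)
o=np.zeros((600,800,3),np.uint8)
o[:300,:480]=a;o[:400,480:800]=b;o[300:600,:375]=d;o[300:600,376:552][:, :104]=cv2.resize(t[215:300,408:450],(150,300),interpolation=3)[:,:104]
cv2.imwrite("pics/crops.png",np.clip(o*1.5,0,255).astype(np.uint8))
hsv=cv2.cvtColor(t,cv2.COLOR_BGR2HSV)
m=cv2.inRange(hsv,(105,130,50),(125,255,255)); 
n,l,st,ce=cv2.connectedComponentsWithStats(m)
for i in range(1,n):
    if st[i,4]>15: print("top blue",st[i],ce[i])
i=1+np.argmax(st[1:,4])
r=cv2.minAreaRect(np.argwhere(l==i)[:,::-1].astype(np.float32)); bx=cv2.boxPoints(r)
print(bx, onz("top",bx,.04).round(4).tolist(), onz("top",bx,0).round(4).tolist())
hs=cv2.cvtColor(s,cv2.COLOR_BGR2HSV)
for nm,H,lo,hi in(("top or",hsv,(5,150,100),(20,255,255)),("sc or",hs,(5,150,100),(20,255,255)),("sc blue",hs,(105,130,40),(125,255,255)),("sc green",hs,(50,80,20),(85,255,255)),("top green",hsv,(50,80,20),(85,255,255)),("sc red",hs,(170,100,50),(180,255,255)),("top red",hsv,(170,100,50),(180,255,255))):
    n,l,st,ce=cv2.connectedComponentsWithStats(cv2.inRange(H,lo,hi))
    for i in range(1,n):
        x,y=ce[i]
        if st[i,4]>4 and ((230<x<460 and 170<y<410)): print(nm,st[i],ce[i].round(1))
E
```

```text
top blue [172  31  17  27 227] [180.59471366  45.86343612]
top blue [109  48  10   7  32] [113.15625  51.3125 ]
top blue [409 220  30  73 816] [423.41053922 258.46936275]
top blue [438 224   5  17  31] [440.16129032 231.74193548]
[[408.20575 288.6534 ]
 [423.23285 219.52888]
 [443.36823 223.90616]
 [428.34113 293.0307 ]] [[0.4611, -0.0966, 0.04], [0.6327, -0.1338, 0.04], [0.623, -0.1837, 0.04], [0.4517, -0.1457, 0.04]] [[0.4623, -0.1043, 0.0], [0.6396, -0.1427, 0.0], [0.6296, -0.1944, 0.0], [0.4526, -0.1551, 0.0]]
top or [318 251  10  10  75] [322.6 255.6]
sc or [306 267  13  11  85] [312.1 272.1]
sc or [273 359   4   3   8] [274.4 360. ]
sc blue [263 183  11   6  20] [269.3 185.6]
sc blue [285 294   5   4  18] [287.  295.7]
sc blue [374 350  36  32 649] [388.6 365.9]
sc blue [428 350   9  15  48] [431.2 357.8]
sc blue [337 366  18  26 161] [344.3 379.6]
sc green [257 267  18  16 122] [266.  274.2]
sc green [278 287   6   5  21] [280.2 288.9]
sc green [423 347   5   3   8] [425.1 348.2]
sc green [416 350   6   2   7] [418.4 350.4]
sc green [405 352   7   3   9] [408.2 353.2]
top green [288 285  21   9 127] [297.9 289.1]
top green [318 285   3   4  12] [319.  286.5]
```

View pics/crops.png

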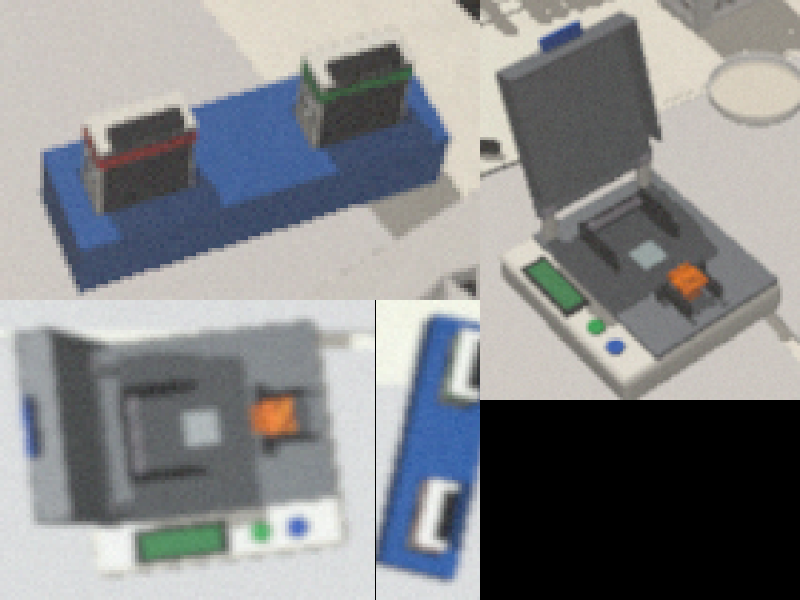

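Green band is the far pocket (rack +x side), with the dark underside toward -y. The reader's nose end and hood point to +y. One more zoom on the reader for picking points.

Run:
```python
from h import *
s=cv2.imread("pics/scene0.png");t=cv2.imread("pics/top0.png")
o=np.zeros((600,800,3),np.uint8)
o[:, :400]=cv2.resize(s[240:315,280-35:345-35-15+0][:, :50],(400,600),interpolation=3) if 0 else cv2.resize(s[220:304,280:336],(400,600),interpolation=3)
o[:,400:]=cv2.resize(t[232:298,288:332].copy(),(400,600),interpolation=3)
cv2.imwrite("pics/z.png",np.clip(o*1.8,0,255).astype(np.uint8))
# guesses
x=np.array([.976,-.216,0]);y=np.array([.216,.976,0]);c=np.array([.542,-.140,0])
for n in("scene","top"):
    print(n,"cam",ray(n,[[320,240]])[0].round(3))
    print([proj(n,c+sg*.0525*x+y*b+[0,0,z]).round(1).tolist() for sg in(1,-1) for b,z in((0,.081),(-.0055,.086))])
    print("rack corners",proj(n,[c+a*.09*x+b*.026*y+[0,0,.04] for a in(1,-1) for b in(1,-1)]).round(1).tolist())
# orange triangulated
o1,d1=ray("top",[322.6,255.6]);o2,d2=ray("scene",[312.1,272.1])
A=np.c_[d1[0],-d2[0]];k=np.linalg.lstsq(A,o2-o1,rcond=None)[0];print("latch",o1+d1[0]*k[0],o2+d2[0]*k[1])
```

```text
scene cam [ 0.202 -0.491  0.825]
[[[412.4, 344.2]], [[414.1, 345.1]], [[357.5, 360.1]], [[358.8, 361.1]]]
rack corners [[421.5, 340.1], [434.3, 362.9], [331.9, 365.9], [341.6, 390.9]]
top cam [0.426 0.131 1.226]
[[[434.5, 233.2]], [[437.2, 233.4]], [[425.1, 275.9]], [[427.9, 276.4]]]
rack corners [[423.4, 218.4], [443.8, 223.4], [407.6, 289.2], [428.4, 294.4]]
latch [0.53536347 0.11379412 0.05101603] [0.53777548 0.11275949 0.05125615]
```

View pics/z.png

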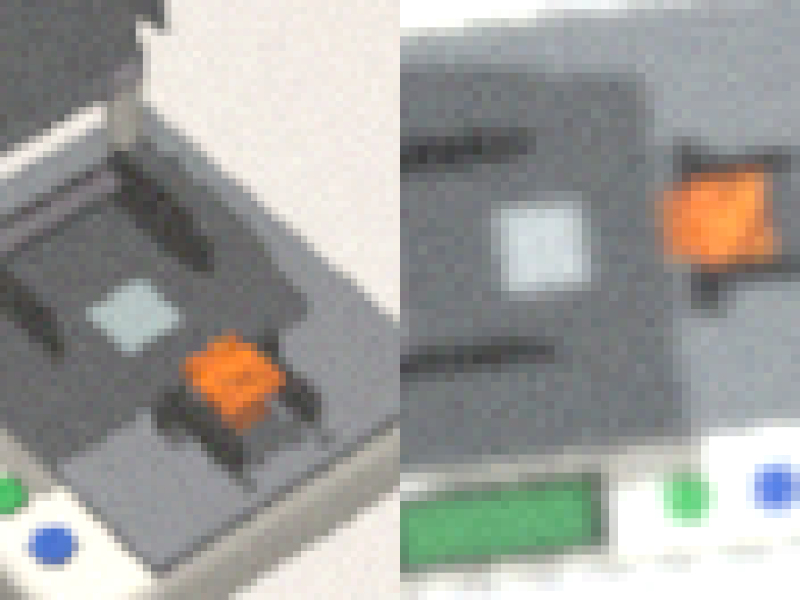

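Run:
```python
from h import *
T=lambda L:[(288+(u-400)/9.09-.45,232+v/9.09-.45) for u,v in L]
S=lambda L:[(280+u/7.143-.45,220+v/7.143-.45) for u,v in L]
def P(nm,n,L,z):
    p=onz(n,L,z); print(nm,p[:,:2].round(4).tolist(), "ang",np.degrees(np.arctan2(*(p[1]-p[0])[[1,0]])).round(1) if len(p)>1 else ""); return p
P("T dark deck tail edge","top",T([(690,450),(645,75)]),.038)
P("S dark deck tail edge","scene",S([(65,462),(305,300)]),.038)
P("T guide tail tips(top)","top",T([(553,348),(532,138)]),.055)
P("T guide tail tips(foot)","top",T([(553,355),(532,150)]),.038)
P("S guide tail foot","scene",S([(57,355),(210,270)]),.038)
P("T square","top",T([(545,247)]),.038);P("S square","scene",S([(135,316)]),.038)
P("T buttons","top",T([(775,487),(690,497)]),.04)
P("S buttons","scene",S([(53,545),(0,497)]),.04)
P("T latch nose","top",T([(662,222)]),.05);P("S latch noseedge","scene",S([(185,378),(235,335)]),.05)
P("S lip edge","scene",S([(0,250),(118,182)]),.0505)
P("S hood edge ends? hinge post","scene",S([(120,150)]),.0645)
```

```text
T dark deck tail edge [[0.4741, 0.1198], [0.5751, 0.1345]] ang 8.3
S dark deck tail edge [[0.4839, 0.1186], [0.5783, 0.1387]] ang 12.0
T guide tail tips(top) [[0.4994, 0.1569], [0.5553, 0.1641]] ang 7.4
T guide tail tips(foot) [[0.4986, 0.1572], [0.5539, 0.1645]] ang 7.5
S guide tail foot [[0.5017, 0.1574], [0.5594, 0.1647]] ang 7.2
T square [[0.5277, 0.1602]] ang 
S square [[0.5299, 0.1595]] ang 
T buttons [[0.4648, 0.0968], [0.4615, 0.1195]] ang 98.1
S buttons [[0.4655, 0.0911], [0.4606, 0.1149]] ang 101.8
T latch nose [[0.5342, 0.1289]] ang 
S latch noseedge [[0.5256, 0.12], [0.5471, 0.1275]] ang 19.1
S lip edge [[0.5022, 0.1946], [0.5477, 0.2021]] ang 9.4
S hood edge ends? hinge post [[0.5487, 0.2016]] ang
```

```bash
cat >> h.py <<'E'
from scipy.spatial.transform import Slerp
yw=lambda a:R.from_euler('z',a,degrees=True)
RACK=np.array([.5953,-.1523,.006]); RY=-12.4     # green pocket floor
READ=np.array([.530,.157,.0]); DY=8.5
def tool(yaw,tilt):
    "tool y along +x of a frame yawed by yaw; z down, leaning so it points to +y of that frame by tilt deg"
    t=np.radians(tilt); z=np.array([0,np.sin(t),-np.cos(t)]); y=np.array([1.,0,0]); x=np.cross(y,z)
    return yw(yaw)*R.from_matrix(np.c_[x,y,z])
def plan(segs,op,start=None):
    "segs: list of (pos,R,nrows); prints move series in calls of <=5 rows"
    if start is None:
        s=read_state(); p,r=np.array(s["tool_pos"]),R.from_rotvec(s["tcp_rot"])
    else: p,r=start
    rows=[]
    for P,Q,n in segs:
        p0=p.copy(); sl=Slerp([0,1],R.concatenate([r,Q]))
        for i in range(1,n+1):
            d=r.inv().apply(p0+(np.array(P)-p0)*i/n-p)*100; w=(r.inv()*sl(i/n)).as_rotvec(degrees=True)
            d=d.round(2); w=w.round(1); rows.append([op,*d.tolist(),*w.tolist()])
            if abs(d).max()>6.25 or abs(w).max()>10.7: print("BIG",d,w)
            p=p+r.apply(d/100); r=r*R.from_rotvec(w,degrees=True)
    for i in range(0,len(rows),5): print([(0.0 if v==0 else v) for q in rows[i:i+5] for v in q])
    return p,r
def st():
    s=read_state(); r=R.from_rotvec(s["tcp_rot"]).as_matrix()
    print("t",round(s["time"],2),"p",np.round(s["tool_pos"],4),"z",r[:,2].round(3),"y",r[:,1].round(3),"F",np.round(s["wrist_force"],1),"w",round(s["width"]*85,1),"g",round(s["grip_force"],1),"q",np.round(s["q"],2))
E
python3 - <<'E'
from h import *
import workcell; print([a for a in dir(workcell) if a[0]!='_'])
tau=55; Q=tool(RY,-tau); f=yw(RY)
tcp=RACK+f.apply([0,-.00045,.0646]); pre=tcp-Q.as_matrix()[:,2]*.09
print(tcp,pre)
st()
plan([([.50,.12,.31],tool(10,0),10),(pre+[0,0,.08],Q,8)],8.5)
E
```

```text
['MotionError', 'calibration', 'finish_job', 'read_camera', 'read_state', 'tcp_to_tips']
[ 0.59520337 -0.1527395   0.0706    ] [ 0.61103445 -0.08073562  0.12222188]
t 0.1 p [0.2556 0.624  0.2138] z [-0.001 -0.002 -1.   ] y [ 0.379  0.925 -0.002] F [-0.1 -1.1 -0.1] w 85.1 g 0.0 q [ 1.15  0.26  1.61 -0.    1.27 -0.04]
[8.5, -4.17, -3.74, -0.95, 0.0, 0.0, 5.8, 8.5, -4.53, -3.3, -0.96, 0.0, 0.0, 5.7, 8.5, -4.83, -2.83, -0.95, 0.0, 0.0, 5.8, 8.5, -5.1, -2.33, -0.96, 0.0, 0.0, 5.8, 8.5, -5.3, -1.8, -0.95, 0.0, 0.0, 5.8]
[8.5, -5.46, -1.26, -0.96, -0.1, 0.0, 5.7, 8.5, -5.56, -0.71, -0.96, 0.0, 0.1, 5.8, 8.5, -5.6, -0.14, -0.96, 0.0, 0.0, 5.8, 8.5, -5.58, 0.43, -0.97, 0.0, 0.0, 5.8, 8.5, -5.52, 0.98, -0.97, 0.0, 0.0, 5.7]
[8.5, -2.71, 0.93, 1.35, 1.3, -6.8, 2.6, 8.5, -2.49, 1.08, 1.63, 1.4, -6.8, 2.6, 8.5, -2.23, 1.24, 1.88, 1.3, -6.8, 2.6, 8.5, -1.94, 1.37, 2.11, 1.4, -6.8, 2.5, 8.5, -1.61, 1.5, 2.27, 1.3, -6.7, 2.6]
[8.5, -1.26, 1.62, 2.41, 1.4, -6.8, 2.6, 8.5, -0.9, 1.74, 2.5, 1.3, -6.8, 2.6, 8.5, -0.51, 1.82, 2.54, 1.3, -6.8, 2.6]
```

move_arm(
  series=[8.5,-4.2,-3.7,-1,0,0,5.8,8.5,-4.5,-3.3,-1,0,0,5.8,8.5,-4.8,-2.8,-1,0,0,5.8,8.5,-5.1,-2.3,-1,0,0,5.8,8.5,-5.3,-1.8,-1,0,0,5.8],
)

```text
time: 0.72
tool_pos: [0.3783, 0.3716, 0.2648]
tcp_rot: [-1.363, -2.83, 0.001]
wrist_force: [0.8, -0.5, -0.3]
width: 0.995
grip_force: 0.0
```

move_arm(
  series=[8.5,-5.5,-1.3,-1,0,0,5.8,8.5,-5.6,-0.7,-1,0,0,5.8,8.5,-5.6,-0.1,-1,0,0,5.8,8.5,-5.6,0.4,-1,0,0,5.8,8.5,-5.5,1,-1,0,0,5.7],
)

```text
time: 1.35
tool_pos: [0.5001, 0.1185, 0.3149]
tcp_rot: [-2.027, -2.4, 0.0]
wrist_force: [1.4, -0.4, -0.3]
width: 0.996
grip_force: 0.0
```

move_arm(
  series=[8.5,-2.7,0.9,1.4,1.3,-6.8,2.6,8.5,-2.5,1.1,1.6,1.4,-6.8,2.6,8.5,-2.2,1.2,1.9,1.3,-6.8,2.6,8.5,-1.9,1.4,2.1,1.4,-6.8,2.5,8.5,-1.6,1.5,2.3,1.3,-6.7,2.6],
)

```text
time: 1.98
tool_pos: [0.5691, -0.0054, 0.2465]
tcp_rot: [1.958, 1.841, -0.654]
wrist_force: [-0.1, 0.3, 0.3]
width: 0.992
grip_force: 0.0
```

Run:
```python
from h import *
st()
tau=55; Q=tool(RY,-tau); f=yw(RY)
tcp=RACK+f.apply([0,-.00045,.0646]); pre=tcp-Q.as_matrix()[:,2]*.09
plan([(pre,Q,5)],8.5)
```

```text
t 1.98 p [ 0.5691 -0.0054  0.2465] z [-0.079 -0.563 -0.822] y [ 0.996 -0.076 -0.044] F [-0.1  0.3  0.3] w 84.4 g 0.0 q [ 0.28  0.2   1.74 -0.55  1.49  0.47]
[8.5, 0.2, 1.06, 2.83, 0.8, -4.0, 1.5, 8.5, 0.43, 1.09, 2.79, 0.8, -4.1, 1.5, 8.5, 0.65, 1.11, 2.73, 0.7, -4.0, 1.5, 8.5, 0.87, 1.13, 2.67, 0.8, -4.0, 1.5, 8.5, 1.09, 1.14, 2.59, 0.8, -4.1, 1.5]
```

move_arm(
  series=[8.5,0.2,1.1,2.8,0.8,-4,1.5,8.5,0.4,1.1,2.8,0.8,-4.1,1.5,8.5,0.7,1.1,2.7,0.7,-4,1.5,8.5,0.9,1.1,2.7,0.8,-4,1.5,8.5,1.1,1.1,2.6,0.8,-4.1,1.5],
)

```text
time: 2.6
tool_pos: [0.6105, -0.0795, 0.1207]
tcp_rot: [1.845, 1.486, -0.96]
wrist_force: [0.6, 0.6, 0.1]
width: 0.992
grip_force: 0.0
```

Run:
```python
from h import *
st(); print(tcp_to_tips)
for n in("scene","top"): cv2.imwrite(f"pics/{n}1.png",read_camera(n)[:,:,::-1])
s=cv2.imread("pics/scene1.png");t=cv2.imread("pics/top1.png")
cv2.imwrite("pics/z1.png",np.clip(np.hstack([cv2.resize(s[300:410,330:450],(480,440),interpolation=3),cv2.resize(t[200:310,390:465],(300,440),interpolation=3)])*1.6,0,255).astype(np.uint8))
tau=55; Q=tool(RY,-tau); f=yw(RY)
tcp=RACK+f.apply([0,-.00045,.0646])
plan([(tcp,Q,5)],8.5)
s=read_state(); Rm=R.from_rotvec(s["tcp_rot"]).as_matrix(); tip=s["tool_pos"]+Rm[:,2]*.008
print("tip proj",[proj(n,tip).round(1) for n in("scene","top")])
```

```text
t 2.6 p [ 0.6105 -0.0795  0.1207] z [-0.176 -0.799 -0.574] y [ 0.977 -0.214 -0.001] F [0.6 0.6 0.1] w 84.3 g 0.0 q [ 0.27  0.55  1.7  -0.81  1.5   0.81]
0.008
[8.5, -0.1, 0.08, 1.72, -0.1, 0.0, 0.1, 8.5, -0.1, 0.08, 1.73, 0.0, 0.0, 0.1, 8.5, -0.11, 0.07, 1.72, -0.1, 0.0, 0.1, 8.5, -0.1, 0.08, 1.73, -0.1, 0.0, 0.1, 8.5, -0.1, 0.07, 1.72, 0.0, 0.0, 0.2]
tip proj [array([[398.1, 306. ]]), array([[409.8, 225.2]])]
```

View pics/z1.png

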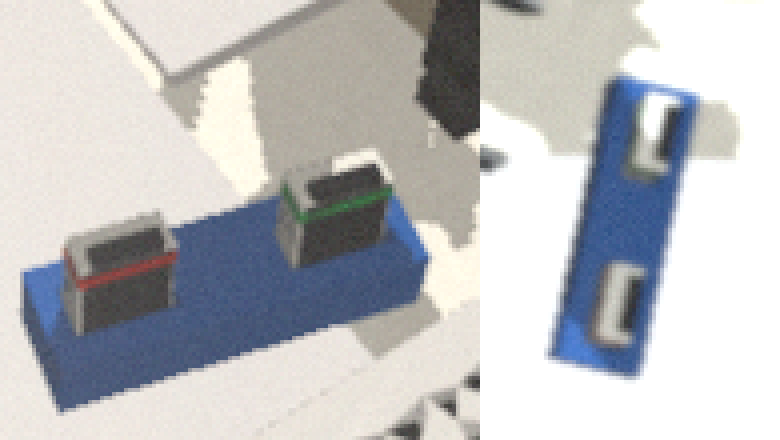

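Run:
```python
from h import *
s=cv2.imread("pics/scene1.png");t=cv2.imread("pics/top1.png")
cv2.imwrite("pics/z2.png",np.clip(np.hstack([cv2.resize(s[230:400,310:470],(480,510),interpolation=3),cv2.resize(t[160:300,345:450],(320,427),interpolation=3)[:, :].copy() if 0 else cv2.resize(t[160:330,345:450],(315,510),interpolation=3)])*1.6,0,255).astype(np.uint8))
```

```text
(no output)
```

View pics/z2.png

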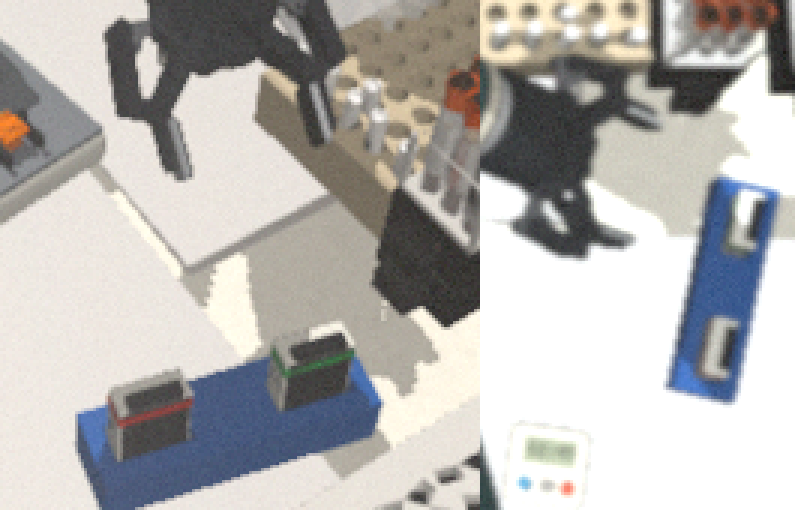

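Run:
```python
from h import *
def tri(a,b):
    o1,d1=ray("top",a);o2,d2=ray("scene",b)
    k=np.linalg.lstsq(np.c_[d1[0],-d2[0]],o2-o1,rcond=None)[0];p,q=o1+d1[0]*k[0],o2+d2[0]*k[1];return (p+q)/2,p-q
s=read_state(); Rm=R.from_rotvec(s["tcp_rot"]); p0=np.array(s["tool_pos"])
for a,b in(((404.5,200.2),(416.2,277.2)),((395.5,239.5),(369.5,288.8))):
    P,e=tri(a,b); print("finger",P.round(4),"gap",e.round(4),"in tool mm",(Rm.inv().apply(P-p0)*1000).round(1))
# cart top features: ledge (dark) centre & white corners, in first pics: ledge end centre
t=cv2.imread("pics/top0.png");sc=cv2.imread("pics/scene0.png")
hs=cv2.cvtColor(sc,cv2.COLOR_BGR2HSV)
m=cv2.inRange(hs[340:360,400:430],(50,80,20),(85,255,255));pt=np.argwhere(m)[:,::-1]+[400,340];print("green band scene",pt.min(0),pt.max(0))
f=yw(RY)
print("pred green band underside L/R (z=70?)",proj("scene",[RACK+f.apply([a,-.010,.070]) for a in(-.023,.023)]).round(1).tolist())
print("pred ledge top corners",[proj(n,[RACK+f.apply([a,b,.080]) for a in(-.017,.017) for b in(-.01,-.001)]).round(1).tolist() for n in("top","scene")])
```

```text
finger [ 0.6578 -0.0679  0.143 ] gap [ 0.0006 -0.0004  0.0002] in tool mm [ -9.7  46.1 -34.4]
finger [ 0.567  -0.0477  0.1441] gap [ 0.0006 -0.0003  0.0001] in tool mm [ -9.6 -46.9 -34.7]
green band scene [405 347] [427 354]
pred green band underside L/R (z=70?) [[403.9, 353.7], [427.4, 346.8]]
pred ledge top corners [[[438.0, 239.9], [434.3, 239.0], [441.0, 226.2], [437.3, 225.3]], [[407.7, 349.6], [405.5, 345.5], [425.2, 344.5], [422.9, 340.4]]]
```

Run:
```python
from h import *
st()
print(proj("scene",[[.2556,.624,.2058],[.2556,.624,.2188]]),proj("top",[[.2556,.624,.2058]]))
im=[read_camera(n)[:,:,::-1] for n in("scene","top")]
st()
for n,i in zip(("scene","top"),im):
    b=cv2.imread(f"pics/{n}1.png"); d=cv2.absdiff(b,np.ascontiguousarray(i)).max(2)>40
    print(n,d.sum()); cv2.imwrite(f"pics/{n}2.png",i)
s,t=im
cv2.imwrite("pics/z3.png",np.clip(np.hstack([cv2.resize(s[230:400,310:470],(480,510),interpolation=3),cv2.resize(t[160:330,345:450],(315,510),interpolation=3)])*1.6,0,255).astype(np.uint8))
```

```text
t 2.7 p [ 0.6076 -0.0801  0.1159] z [-0.182 -0.799 -0.573] y [ 0.977 -0.214 -0.011] F [-1.7  0.  -1. ] w 84.9 g 0.0 q [ 0.27  0.56  1.71 -0.81  1.5   0.81]
[[ 97.17456169 132.91028818]
 [ 95.35430737 128.02729284]] [[ 69.08416243 379.42846547]]
t 2.8 p [ 0.6096 -0.0793  0.1209] z [-0.177 -0.798 -0.576] y [ 0.977 -0.213 -0.005] F [0.3 0.5 0.7] w 84.9 g 0.0 q [ 0.27  0.55  1.7  -0.81  1.5   0.81]
scene 2450
top 918
```

View pics/z3.png

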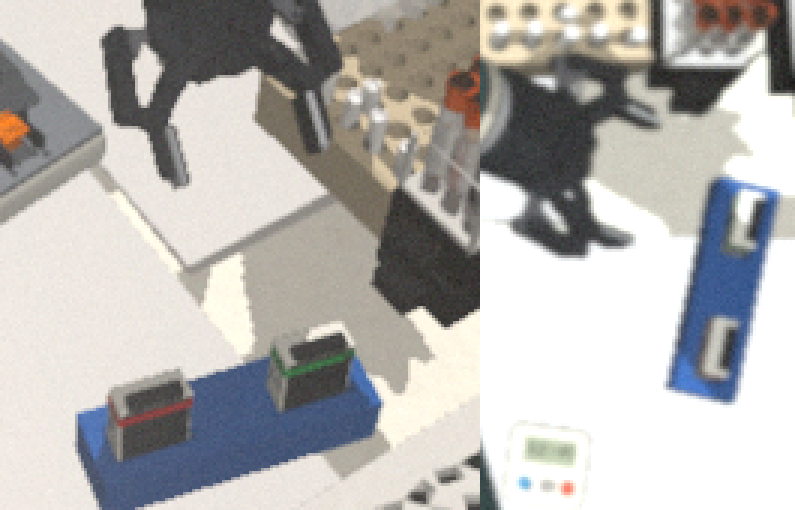

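Run:
```python
from h import *
st()
p0=np.array([.609,-.0795,.119]); Rm=tool(RY,-55)
for x in(-11,11):
  for z in(-30,-20,-10,0,8):
    q=p0+Rm.apply(np.array([[x,46.5,z],[x,-46.5,z]])/1000)
    print(x,z,proj("top",q).round(1).tolist(),proj("scene",q).round(1).tolist())
print("obs top (404.8,200.7)(395.5,239.5) scene (416.7,279)(370.5,291.5)")
```

```text
t 2.8 p [ 0.6096 -0.0793  0.1209] z [-0.177 -0.798 -0.576] y [ 0.977 -0.213 -0.005] F [0.3 0.5 0.7] w 84.9 g 0.0 q [ 0.27  0.55  1.7  -0.81  1.5   0.81]
-11 -30 [[406.2, 200.0], [397.3, 239.4]] [[418.1, 277.6], [371.3, 289.7]]
-11 -20 [[409.2, 201.3], [400.4, 240.6]] [[419.6, 282.8], [372.8, 295.1]]
-11 -10 [[412.2, 202.7], [403.4, 241.7]] [[421.2, 288.1], [374.3, 300.5]]
-11 0 [[415.2, 204.0], [406.5, 242.9]] [[422.7, 293.4], [375.8, 305.9]]
-11 8 [[417.6, 205.1], [408.9, 243.8]] [[424.0, 297.6], [377.0, 310.3]]
11 -30 [[399.4, 200.3], [390.6, 239.1]] [[413.7, 279.1], [367.9, 291.0]]
11 -20 [[402.4, 201.6], [393.6, 240.2]] [[415.2, 284.2], [369.4, 296.2]]
11 -10 [[405.4, 202.9], [396.7, 241.4]] [[416.8, 289.3], [370.9, 301.5]]
11 0 [[408.4, 204.3], [399.7, 242.5]] [[418.3, 294.5], [372.3, 306.8]]
11 8 [[410.7, 205.3], [402.1, 243.4]] [[419.5, 298.7], [373.5, 311.1]]
obs top (404.8,200.7)(395.5,239.5) scene (416.7,279)(370.5,291.5)
```

Run:
```python
from h import *
p=np.array([.2556,.624,.2138]); Rm=R.from_rotvec([-.6067,-3.082,.0032])
for z in(-35,-20,-5,8):
    q=p+Rm.apply(np.array([[0,46.5,z],[0,-46.5,z]])/1000)
    print(z,proj("scene",q).round(1).tolist(),proj("top",q).round(1).tolist())
s=cv2.imread("pics/scene0.png");t=cv2.imread("pics/top0.png")
g=np.hstack([cv2.resize(s[60:150,40:120],(500,562),interpolation=3),cv2.resize(t[350:440,40:90],(300,562),interpolation=3)])
cv2.imwrite("pics/z4.png",np.clip(g*1.8,0,255).astype(np.uint8))
```

```text
-35 [[94.7, 106.2], [87.1, 127.3]] [[36.6, 373.1], [79.4, 392.9]]
-20 [[96.8, 112.0], [89.4, 133.2]] [[40.9, 372.0], [83.1, 391.4]]
-5 [[98.8, 117.7], [91.7, 139.0]] [[45.1, 370.9], [86.6, 390.1]]
8 [[100.6, 122.5], [93.6, 143.9]] [[48.7, 370.0], [89.6, 388.9]]
```

View pics/z4.png

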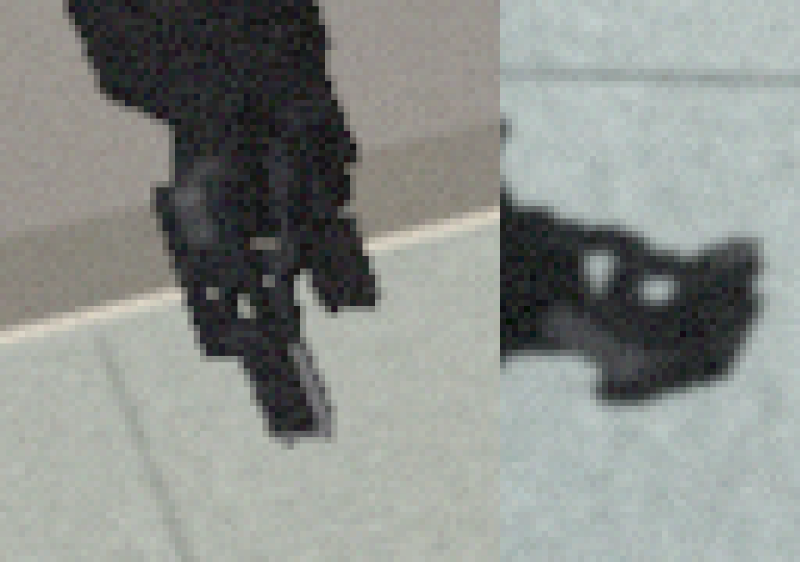

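Both views show the open fingertips about 30 mm behind the stated TCP point. I'll close to about cartridge width and measure where the tips really are.

move_arm(
  series=[5,0,0,0,0,0,0,5,0,0,0,0,0,0,5,0,0,0,0,0,0,5,0,0,0,0,0,0,5,0,0,0,0,0,0],
)

```text
time: 3.42
tool_pos: [0.6104, -0.0792, 0.1222]
tcp_rot: [1.846, 1.487, -0.958]
wrist_force: [0.5, -0.4, 0.5]
width: 0.586
grip_force: 0.0
```

Run:
```python
from h import *
st()
im=[np.ascontiguousarray(read_camera(n)[:,:,::-1]) for n in("scene","top")]
s,t=im
for n,i in zip("st",im): cv2.imwrite(f"pics/{n}3.png",i)
cv2.imwrite("pics/z5.png",np.clip(np.hstack([cv2.resize(s[230:320,340:430],(480,480),interpolation=3),cv2.resize(t[180:270,370:430],(320,480),interpolation=3)])*1.6,0,255).astype(np.uint8))
q=read_state();p0=np.array(q["tool_pos"]); Rm=R.from_rotvec(q["tcp_rot"])
for x in(-11,11):
  for z in(-30,-15,0,8):
    P=p0+Rm.apply(np.array([[x,28,z],[x,-28,z]])/1000)
    print(x,z,((proj("scene",P)-[340,230])*5.333).round().tolist(),((proj("top",P)-[370,180])*5.333+[480,0]).round().tolist())
```

```text
t 3.42 p [ 0.6104 -0.0792  0.1222] z [-0.175 -0.798 -0.576] y [ 0.977 -0.213 -0.001] F [ 0.5 -0.4  0.5] w 49.8 g 0.0 q [ 0.27  0.55  1.7  -0.81  1.5   0.81]
-11 -30 [[371.0, 259.0], [221.0, 298.0]] [[664.0, 144.0], [636.0, 270.0]]
-11 -15 [[384.0, 301.0], [233.0, 341.0]] [[689.0, 154.0], [660.0, 280.0]]
-11 0 [[396.0, 344.0], [245.0, 384.0]] [[713.0, 165.0], [685.0, 290.0]]
-11 8 [[403.0, 366.0], [252.0, 407.0]] [[725.0, 170.0], [698.0, 295.0]]
11 -30 [[349.0, 267.0], [202.0, 305.0]] [[628.0, 145.0], [600.0, 269.0]]
11 -15 [[361.0, 308.0], [213.0, 347.0]] [[652.0, 155.0], [624.0, 279.0]]
11 0 [[373.0, 349.0], [225.0, 389.0]] [[676.0, 165.0], [648.0, 289.0]]
11 8 [[379.0, 372.0], [232.0, 411.0]] [[688.0, 171.0], [661.0, 294.0]]
```

View pics/z5.png

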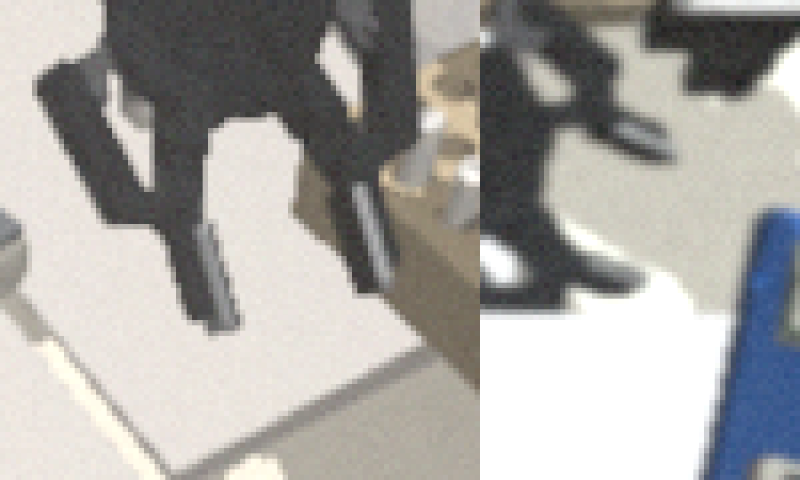

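Run:
```python
from h import *
Q=tool(RY,-55); f=yw(RY)
tcp=RACK+f.apply([0,-.0234,.0485])
print(tcp); plan([(tcp,Q,5)],8.5)
```

```text
[ 0.59027519 -0.17515413  0.0545    ]
[8.5, -0.03, 0.02, 2.38, 0.0, 0.0, 0.0, 8.5, -0.02, 0.02, 2.38, 0.0, -0.1, 0.0, 8.5, -0.03, 0.02, 2.38, 0.0, 0.0, 0.1, 8.5, -0.02, 0.02, 2.38, 0.0, 0.0, 0.0, 8.5, -0.02, 0.02, 2.38, 0.0, -0.1, 0.0]
```

move_arm(
  series=[8.5,0,0,0,0,0,0,8.5,0,0,1.2,0,0,0,8.5,0,0,1.8,0,0,0,8.5,0,0,2,0,0,0,8.5,0,0,2,0,0,0],
)

```text
time: 4.15
tool_pos: [0.5972, -0.1367, 0.0804]
tcp_rot: [1.846, 1.488, -0.96]
wrist_force: [1.1, -0.3, 0.3]
width: 0.996
grip_force: 0.0
```

move_arm(
  series=[8.5,-0.1,0,1.6,0,0,0,8.5,0,0.1,1.4,0,0,0,8.5,0,0,1.2,0,0,0,8.5,0,0,0.7,0,0,0,8.5,0,0,0,0,0,0],
)

```text
time: 4.78
tool_pos: [0.5901, -0.1752, 0.0539]
tcp_rot: [1.846, 1.487, -0.959]
wrist_force: [-1.1, 0.8, 0.2]
width: 0.996
grip_force: 0.0
```

Run:
```python
from h import *
st()
im=[np.ascontiguousarray(read_camera(n)[:,:,::-1]) for n in("scene","top")]
st()
s,t=im
for n,i in zip("st",im): cv2.imwrite(f"pics/{n}4.png",i)
Q=tool(RY,-55); f=yw(RY)
tcp=RACK+f.apply([0,-.0234,.0485])
q=read_state(); print("err in tool mm",(R.from_rotvec(q["tcp_rot"]).inv().apply(tcp-q["tool_pos"])*1000).round(1))
```

```text
t 4.78 p [ 0.5901 -0.1752  0.0539] z [-0.176 -0.798 -0.576] y [ 0.977 -0.214 -0.002] F [-1.1  0.8  0.2] w 84.7 g 0.0 q [ 0.14  0.58  1.82 -0.91  1.34  0.85]
t 4.88 p [ 0.5907 -0.1748  0.0544] z [-0.175 -0.798 -0.576] y [ 0.977 -0.213 -0.001] F [-0.2 -0.2  0.1] w 84.2 g 0.0 q [ 0.14  0.58  1.82 -0.91  1.34  0.85]
err in tool mm [-0.3 -0.3  0.3]
```

Positioned, now close on the cartridge.

move_arm(
  series=[4,0,0,0,0,0,0,4,0,0,0,0,0,0,4,0,0,0,0,0,0,4,0,0,0,0,0,0,4,0,0,0,0,0,0],
  grip_force=40,
)

```text
time: 5.5
tool_pos: [0.5907, -0.1749, 0.0546]
tcp_rot: [1.845, 1.487, -0.958]
wrist_force: [0.3, 1.2, 2.2]
width: 0.527
grip_force: 45.1
```

Run:
```python
from h import *
st()
im=[np.ascontiguousarray(read_camera(n)[:,:,::-1]) for n in("scene","top")]
st()
s,t=im
for n,i in zip("st",im): cv2.imwrite(f"pics/{n}5.png",i)
cv2.imwrite("pics/z6.png",np.clip(np.hstack([cv2.resize(s[310:400,360:450],(480,480),interpolation=3),cv2.resize(t[190:280,395:455],(320,480),interpolation=3)])*1.6,0,255).astype(np.uint8))
```

```text
t 5.5 p [ 0.5907 -0.1749  0.0546] z [-0.175 -0.799 -0.576] y [ 0.977 -0.213 -0.001] F [0.3 1.2 2.2] w 44.8 g 45.1 q [ 0.14  0.58  1.82 -0.91  1.34  0.85]
t 5.6 p [ 0.5907 -0.1749  0.0546] z [-0.175 -0.798 -0.576] y [ 0.977 -0.213 -0.001] F [0.2 1.5 3.2] w 44.9 g 45.2 q [ 0.14  0.58  1.82 -0.91  1.34  0.85]
```

View pics/z6.png

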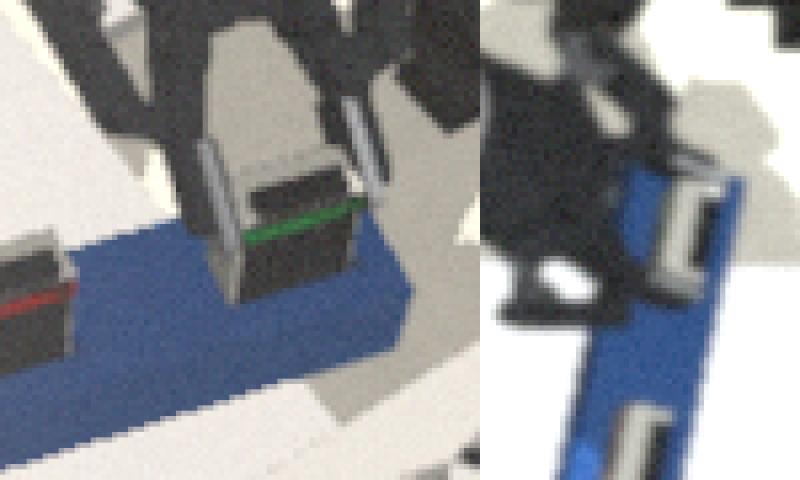

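The cartridge is gripped symmetrically: width 44.8 mm, with the pads over the upper body and the tips near the dark side. Next I lift it and carry it to the reader.

```bash
cat >> h.py <<'E'
G=(np.array([.5907,-.1749,.0546]),tool(RY,-55))      # tool pose at grasp
NR=RACK+yw(RY).apply([0,-.010,0])                      # nose point in the rack
def cart_tool(N,yaw,tailup_from_flat):
    "tool pose for nose point N (world), cart yaw, cart tail-up angle from flat (90 = standing)"
    C=yw(yaw)*R.from_euler('x',90-tailup_from_flat,degrees=True)
    C0=yw(RY); rel=C*C0.inv()
    # exact lateral centring: nose point lies in the tool's x-z plane
    d=G[1].inv().apply(NR-G[0]); d[1]=0
    T=rel*G[1]; return np.array(N)-T.apply(d),T
def rd(x,y,z): return READ+yw(DY).apply([x/1000,y/1000,z/1000])
def nose_now():
    s=read_state(); d=G[1].inv().apply(NR-G[0]); d[1]=0
    T=R.from_rotvec(s["tcp_rot"]); n=np.array(s["tool_pos"])+T.apply(d)
    C=(T*G[1].inv()*yw(RY)).as_matrix()
    print("nose in reader mm",(yw(-DY).apply(n-READ)*1000).round(1),"tailup",np.degrees(np.arcsin(C[2,2])).round(1),"yaw",np.degrees(np.arctan2(C[1,0],C[0,0])).round(1))
E
python3 - <<'E'
from h import *
e=plan([(*cart_tool(NR+[0,0,.12],RY,90),5)],4)
e=plan([(*cart_tool(rd(0,15,110),DY,18),10),(*cart_tool(rd(0,28,60),DY,18),5)],4,e)
print(e[0],e[1].as_matrix()[:,2])
E
```

```text
[4, -1.96, -0.01, -1.38, 0.0, 0.0, 0.0, 4, -1.96, -0.01, -1.39, 0.0, -0.1, 0.0, 4, -1.97, -0.01, -1.38, 0.0, 0.0, 0.1, 4, -1.96, 0.0, -1.38, 0.0, 0.0, 0.0, 4, -1.97, -0.01, -1.38, 0.0, -0.1, 0.0]
[4, 2.1, -1.17, -1.92, -0.7, 7.1, -2.1, 4, 2.37, -1.07, -1.67, -0.7, 7.1, -2.1, 4, 2.59, -0.97, -1.36, -0.8, 7.2, -2.1, 4, 2.78, -0.84, -1.04, -0.7, 7.1, -2.1, 4, 2.91, -0.73, -0.7, -0.7, 7.1, -2.1]
[4, 3.0, -0.62, -0.34, -0.7, 7.1, -2.2, 4, 3.05, -0.5, 0.03, -0.8, 7.1, -2.1, 4, 3.03, -0.38, 0.4, -0.7, 7.2, -2.1, 4, 2.97, -0.29, 0.77, -0.7, 7.1, -2.1, 4, 2.86, -0.19, 1.14, -0.7, 7.1, -2.1]
[4, -0.04, 0.0, 1.03, 0.0, 0.0, 0.0, 4, -0.05, 0.0, 1.03, 0.0, 0.0, 0.0, 4, -0.04, 0.0, 1.04, 0.0, 0.0, 0.0, 4, -0.05, 0.0, 1.03, 0.0, 0.0, 0.0, 4, -0.04, 0.0, 1.03, 0.0, 0.0, 0.0]
[0.53327849 0.13499868 0.06258534] [-0.0438469   0.28928164 -0.95623929]
```

move_arm(
  series=[4,-1,0,-0.7,0,0,0,4,-2,0,-1.4,0,0,0,4,-2,0,-1.4,0,0,0,4,-2.4,0,-1.7,0,0,0,4,-2.4,0,-1.7,0,0,0],
  grip_force=60,
)

```text
time: 6.22
tool_pos: [0.5905, -0.1751, 0.1769]
tcp_rot: [1.847, 1.486, -0.957]
wrist_force: [0.4, -0.3, -1.5]
width: 0.516
grip_force: 64.4
```

Run:
```python
from h import *
st();nose_now()
im=[np.ascontiguousarray(read_camera(n)[:,:,::-1]) for n in("scene","top")]
for n,i in zip("st",im): cv2.imwrite(f"pics/{n}6.png",i)
s=im[0]; hs=cv2.cvtColor(s,cv2.COLOR_BGR2HSV)
m=cv2.inRange(hs[230:420,380:450],(50,80,20),(85,255,255)); n,l,stt,ce=cv2.connectedComponentsWithStats(m)
print([(stt[i].tolist(),(ce[i]+[380,230]).round(1).tolist()) for i in range(1,n) if stt[i,4]>3])
# predicted band ends with lifted nose
q=read_state(); d=np.array(q["tool_pos"])-G[0]; print(d.round(4))
f=yw(RY);print(proj("scene",[RACK+d+f.apply([a,-.010,z]) for z in(.068,.072) for a in(-.023,.023)]).round(1).tolist())
plan([(*cart_tool(rd(0,15,110),DY,18),10)],4)
```

```text
t 6.22 p [ 0.5905 -0.1751  0.1769] z [-0.175 -0.798 -0.577] y [ 0.977 -0.214 -0.   ] F [ 0.4 -0.3 -1.5] w 43.9 g 64.4 q [ 0.14  0.41  1.78 -0.88  1.46  0.7 ]
nose in reader mm [  15.4 -325.   128.3] tailup 89.8 yaw -12.3
[([35, 76, 22, 8, 53], [425.2, 309.7])]
[ 0.0022 -0.0002  0.1252]
[[414.4, 310.7], [440.3, 303.6], [414.8, 309.2], [440.8, 302.0]]
[4, 2.15, -1.2, -1.89, -0.7, 7.1, -2.1, 4, 2.4, -1.1, -1.61, -0.7, 7.1, -2.1, 4, 2.63, -0.99, -1.32, -0.6, 7.1, -2.1, 4, 2.81, -0.87, -0.99, -0.7, 7.1, -2.2, 4, 2.94, -0.76, -0.65, -0.7, 7.1, -2.1]
[4, 3.02, -0.64, -0.28, -0.7, 7.1, -2.1, 4, 3.05, -0.53, 0.08, -0.6, 7.1, -2.1, 4, 3.04, -0.42, 0.46, -0.7, 7.1, -2.1, 4, 2.97, -0.31, 0.83, -0.7, 7.1, -2.2, 4, 2.86, -0.22, 1.19, -0.7, 7.1, -2.1]
```

move_arm(
  series=[4,2.1,-1.2,-1.9,-0.7,7.1,-2.1,4,2.4,-1.1,-1.6,-0.7,7.1,-2.1,4,2.6,-1,-1.3,-0.7,7.1,-2.1,4,2.8,-0.9,-1,-0.7,7.1,-2.1,4,2.9,-0.8,-0.7,-0.7,7.1,-2.1],
)

```text
time: 6.95
tool_pos: [0.5598, -0.026, 0.1419]
tcp_rot: [2.097, 2.049, -0.409]
wrist_force: [-0.0, -0.2, -0.7]
width: 0.524
grip_force: 64.4
```

move_arm(
  series=[4,3,-0.6,-0.3,-0.7,7.1,-2.1,4,3,-0.5,0.1,-0.7,7.1,-2.1,4,3,-0.4,0.4,-0.7,7.1,-2.1,4,3,-0.3,0.8,-0.7,7.1,-2.1,4,2.9,-0.2,1.2,-0.7,7.1,-2.1],
)

```text
time: 7.58
tool_pos: [0.5322, 0.1219, 0.1096]
tcp_rot: [-1.893, -2.194, -0.284]
wrist_force: [-0.5, 0.7, -1.0]
width: 0.523
grip_force: 64.4
```

move_arm(
  series=[4,0,0,0,0,0,0,4,0,0,0,0,0,0,4,0,0,0,0,0,0],
)

```text
time: 7.95
tool_pos: [0.5334, 0.121, 0.1101]
tcp_rot: [-1.896, -2.197, -0.279]
wrist_force: [-0.4, -0.5, -0.7]
width: 0.527
grip_force: 64.4
```

Run:
```python
from h import *
st();nose_now()
im=[np.ascontiguousarray(read_camera(n)[:,:,::-1]) for n in("scene","top")]
for n,i in zip("st",im): cv2.imwrite(f"pics/{n}7.png",i)
q=read_state(); T=R.from_rotvec(q["tcp_rot"]); d=G[1].inv().apply(NR-G[0]); d[1]=0
n0=np.array(q["tool_pos"])+T.apply(d); C=T*G[1].inv()*yw(RY)
pp=lambda x,y,z:n0+C.apply([x/1000,(y+10)/1000,z/1000])
for nm,i,box in(("scene",im[0],(260,330,180,290)),("top",im[1],(270,350,220,290))):
    h=cv2.cvtColor(i,cv2.COLOR_BGR2HSV);a,b,c,e=box
    m=cv2.inRange(h[c:e,a:b],(50,90,20),(85,255,255));n,l,s2,ce=cv2.connectedComponentsWithStats(m)
    print(nm,[((s2[k]+[a,c,0,0,0]).tolist(),(ce[k]+[a,c]).round(1).tolist()) for k in range(1,n) if s2[k,4]>3])
    print(" pred band top face",proj(nm,[pp(-23,10,70),pp(23,10,70)]).round(1).tolist(),"tail side",proj(nm,[pp(-23,0,70)]).round(1).tolist())
    # white body on window face
    m=cv2.inRange(h[c:e,a:b],(0,0,130),(180,60,255));n,l,s2,ce=cv2.connectedComponentsWithStats(m)
    print(" white",[((s2[k]+[a,c,0,0,0]).tolist(),(ce[k]+[a,c]).round(1).tolist()) for k in range(1,n) if s2[k,4]>20])
    print(" pred body corners",proj(nm,[pp(-23,10,11),pp(23,10,11),pp(23,10,75),pp(-23,10,75)]).round(1).tolist())
plan([(*cart_tool(rd(0,28,60),DY,18),5),(*cart_tool(rd(0,28,41),DY,18),5)],4)
```

```text
t 7.95 p [0.5334 0.121  0.1101] z [-0.046  0.288 -0.956] y [ 0.989  0.146 -0.003] F [-0.4 -0.5 -0.7] w 44.8 g 64.4 q [-0.02  0.14  1.99  0.33  1.09 -0.33]
nose in reader mm [ -1.9  14.1 107.5] tailup 18.0 yaw 8.4
scene [([316, 235, 3, 2, 4], [317.0, 235.5]), ([260, 267, 15, 15, 109], [266.6, 274.4]), ([278, 287, 5, 3, 13], [280.0, 288.2])]
 pred band top face [[301.4, 245.7], [319.7, 235.4]] tail side [[302.5, 249.9]]
 white [([260, 180, 26, 10, 96], [270.4, 182.7]), ([293, 180, 14, 27, 196], [300.5, 189.0]), ([319, 235, 11, 24, 128], [326.0, 248.0]), ([267, 239, 20, 12, 44], [276.5, 244.9]), ([260, 277, 20, 13, 66], [271.5, 285.2])]
 pred body corners [[285.0, 236.9], [302.8, 227.3], [321.2, 236.2], [302.9, 246.4]]
top [([321, 243, 5, 20, 36], [322.4, 253.4]), ([288, 285, 21, 5, 67], [299.4, 287.8]), ([318, 285, 3, 4, 11], [319.1, 286.4])]
 pred band top face [[325.8, 262.0], [323.3, 241.6]] tail side [[327.1, 262.2]]
 white [([270, 220, 55, 17, 765], [294.2, 226.9]), ([338, 220, 7, 6, 29], [340.6, 222.0]), ([299, 244, 23, 22, 323], [310.9, 254.3]), ([323, 246, 4, 12, 21], [324.5, 252.4]), ([311, 263, 39, 27, 402], [335.5, 281.7]), ([270, 285, 20, 5, 81], [278.0, 287.0])]
 pred body corners [[301.0, 265.7], [298.6, 245.6], [325.4, 241.3], [327.9, 261.7]]
[4, -0.02, 0.04, 0.99, 0.0, 0.0, 0.0, 4, -0.01, 0.05, 0.99, -0.1, 0.0, 0.0, 4, -0.02, 0.04, 0.98, 0.0, 0.0, -0.1, 4, -0.01, 0.04, 0.99, 0.0, 0.0, 0.0, 4, -0.02, 0.04, 0.99, -0.1, 0.0, 0.0]
[4, -0.11, 0.0, 0.36, 0.0, 0.0, 0.0, 4, -0.11, 0.0, 0.37, 0.0, 0.0, 0.0, 4, -0.11, 0.0, 0.36, 0.0, 0.0, 0.0, 4, -0.11, 0.0, 0.36, 0.0, 0.0, 0.0, 4, -0.12, 0.0, 0.37, 0.0, 0.0, 0.0]
```

Run:
```python
from h import *
plan([(*cart_tool(rd(.8,20,62),DY,18),5)],4)
```

```text
[4, -0.16, 0.06, 0.9, 0.0, 0.0, 0.0, 4, -0.15, 0.06, 0.91, -0.1, 0.0, 0.0, 4, -0.16, 0.06, 0.9, 0.0, 0.0, -0.1, 4, -0.16, 0.06, 0.9, 0.0, 0.0, 0.0, 4, -0.16, 0.05, 0.9, -0.1, 0.0, 0.0]
```

move_arm(
  series=[4,-0.2,0.1,0.9,0,0,0,4,-0.1,0,0.9,0,0,0,4,-0.2,0.1,0.9,0,0,0,4,-0.1,0,0.9,0,0,0,4,-0.2,0.1,0.9,0,0,0],
)

```text
time: 8.68
tool_pos: [0.5344, 0.1272, 0.0632]
tcp_rot: [-1.895, -2.195, -0.279]
wrist_force: [0.3, -0.7, -0.2]
width: 0.525
grip_force: 64.4
```

move_arm(
  series=[4,0,0,0,0,0,0,4,0,0,0,0,0,0],
)

```text
time: 8.93
tool_pos: [0.5349, 0.127, 0.0642]
tcp_rot: [-1.896, -2.195, -0.28]
wrist_force: [0.0, -0.3, -0.2]
width: 0.527
grip_force: 64.4
```

Run:
```python
from h import *
st();nose_now()
i=np.ascontiguousarray(read_camera("top")[:,:,::-1]); cv2.imwrite("pics/t8.png",i)
q=read_state(); T=R.from_rotvec(q["tcp_rot"]); d=G[1].inv().apply(NR-G[0]); d[1]=0
n0=np.array(q["tool_pos"])+T.apply(d); C=T*G[1].inv()*yw(RY)
pp=lambda x,y,z:n0+C.apply([x/1000,(y+10)/1000,z/1000])
print("pred body corners top face",proj("top",[pp(-23,10,11),pp(23,10,11),pp(23,10,75),pp(-23,10,75)]).round(1).tolist())
print("pred nose tip corners",proj("top",[pp(-17,-5,0),pp(17,-5,0)]).round(1).tolist())
print("pred guides tops inner y=4,40",proj("top",[rd(a,b,55) for a in(-24.25,24.25) for b in(4,40)]).round(1).tolist())
g=i.max(2)
print("cols 285..325"); 
for v in range(236,278): print(v,' '.join(f"{g[v,u]:3d}" for u in range(284,328,2)))
```

```text
t 8.93 p [0.5349 0.127  0.0642] z [-0.047  0.29  -0.956] y [ 0.989  0.146 -0.004] F [ 0.  -0.3 -0.2] w 44.8 g 64.4 q [-0.01  0.2   2.02  0.35  1.   -0.35]
nose in reader mm [ 0.5 19.9 61.7] tailup 17.9 yaw 8.4
pred body corners top face [[299.0, 266.3], [296.8, 247.0], [322.5, 242.9], [324.9, 262.5]]
pred nose tip corners [[296.5, 264.6], [294.9, 250.6]]
pred guides tops inner y=4,40 [[304.3, 267.3], [289.4, 269.2], [301.9, 247.5], [287.1, 249.3]]
cols 285..325
236 135 129 117 109 111 110 110 105 107 108 109 107 105 104 109 106 108  96  64  47  51  46
237 110 111 109 106 101 107 107 106 107 106 107 106 106 107 103 103 101  84  51  43  44  44
238 103 104 100  98 101 100 100  98  99 101 104 107 106 105 104 105  96  70  43  38  42  45
239  98  98  91  86  87  88  88  87  88  92  99  98  98  98  98 100  83  59  44  41  42  45
240  86  87  77  82  79  79  82  78  80  80  87  84  85  87  85  88  78  60  51  40  48  48
241  77  77  76  79  77  77  74  80  77  75  78  81  81  77  77  88  85  75  48  46  46  46
242  79  77  78  76  78  76  74  78  78  78  76  76  75  74  75  86  96  82  50  4
[... 2529 characters left out ...]
  52  50  56  74  73  79  75  77  76  90  98  89  64  47
271  76  68  62  51  46  47  49  48  52  58  60  70  77  75  74  75  75  90 103  93  59  45
272  79  52  47  48  53  58  59  60  70  70  72  73  75  77  77  76  74  89 100  94  51  43
273  90  60  59  60  66  71  70  72  76  78  76  78  76  79  75  78  74  83 102  93  56  43
274  93  74  74  73  75  78  76  75  78  74  74  74  74  74  79  79  76  81 100  91  53  42
275  99  81  76  76  76  77  76  75  78  74  78  76  78  74  75  80  76  82 103  96  66  46
276 102  82  77  76  80  79  76  78  79  74  78  77  77  78  78  76  74  81 100 103  78  56
277 101  82  77  78  78  77  78  79  76  76  76  74  77  74  75  77  77  81 100 106  96  74
```

Relative to the guides in the top view, the cartridge sits about 1.5 mm too far to +x. I'll correct that while lowering.

Run:
```python
from h import *
e=plan([(*cart_tool(rd(-1,20,62),DY,18),1),(*cart_tool(rd(-1,30,41),DY,18),7),(*cart_tool(rd(-1,30,41),DY,18),2)],4)
```

```text
[4, 0.02, -0.16, -0.01, -0.2, -0.1, -0.2, 4, 0.05, 0.0, 0.33, 0.0, 0.0, 0.0, 4, 0.05, 0.0, 0.33, 0.0, 0.0, 0.0, 4, 0.05, 0.0, 0.33, 0.0, 0.0, 0.0, 4, 0.05, 0.0, 0.32, 0.0, 0.0, 0.0]
[4, 0.04, 0.0, 0.33, 0.0, 0.0, 0.0, 4, 0.05, 0.0, 0.33, 0.0, 0.0, 0.0, 4, 0.05, 0.0, 0.33, 0.0, 0.0, 0.0, 4, 0.0, 0.0, 0.0, 0.0, 0.0, 0.0, 4, 0.0, 0.0, 0.0, 0.0, 0.0, 0.0]
```

move_arm(
  series=[4,0,-0.2,0,0,0,0,4,0.05,0,0.3,0,0,0,4,0.05,0,0.3,0,0,0,4,0.05,0,0.3,0,0,0,4,0.05,0,0.3,0,0,0],
)

```text
time: 9.6
tool_pos: [0.5318, 0.1323, 0.053]
tcp_rot: [-1.895, -2.195, -0.279]
wrist_force: [-0.3, 1.0, -1.4]
width: 0.522
grip_force: 64.4
```

move_arm(
  series=[4,0.05,0,0.3,0,0,0,4,0.05,0,0.3,0,0,0,4,0.05,0,0.3,0,0,0,4,0,0,0,0,0,0],
)

```text
time: 10.1
tool_pos: [0.531, 0.1362, 0.0448]
tcp_rot: [-1.895, -2.195, -0.279]
wrist_force: [-0.1, 0.3, -0.2]
width: 0.523
grip_force: 64.4
```

Run:
```python
from h import *
st();nose_now()
e=plan([(*cart_tool(rd(-1,30,39),DY,18),4),(*cart_tool(rd(-1,48,39),DY,18),6)],4)
```

```text
t 10.1 p [0.531  0.1362 0.0448] z [-0.048  0.29  -0.956] y [ 0.989  0.146 -0.005] F [-0.1  0.3 -0.2] w 44.4 g 64.4 q [ 0.01  0.22  2.04  0.36  0.96 -0.35]
nose in reader mm [-2.1 29.6 42.2] tailup 17.9 yaw 8.4
[4, -0.01, 0.03, 0.08, -0.1, 0.0, 0.0, 4, -0.02, 0.03, 0.08, 0.0, 0.0, -0.1, 4, -0.01, 0.03, 0.08, -0.1, -0.1, 0.0, 4, -0.01, 0.02, 0.07, 0.0, 0.0, -0.1, 4, 0.29, 0.0, 0.09, 0.0, 0.0, 0.0]
[4, 0.28, 0.0, 0.09, 0.0, 0.0, 0.0, 4, 0.29, 0.0, 0.08, 0.0, 0.0, 0.0, 4, 0.29, 0.0, 0.09, 0.0, 0.0, 0.0, 4, 0.28, 0.0, 0.09, 0.0, 0.0, 0.0, 4, 0.29, 0.01, 0.09, 0.0, 0.0, 0.0]
```

move_arm(
  series=[4,0,0.1,0.1,0,0,0,4,0,0,0.1,0,0,0,4,0,0,0,0,0,0],
)

```text
time: 10.48
tool_pos: [0.5326, 0.1366, 0.0437]
tcp_rot: [-1.896, -2.196, -0.28]
wrist_force: [-0.6, -2.4, 2.8]
width: 0.522
grip_force: 65.0
```

move_arm(
  series=[4,0,0,0.1,0,0,0,4,0,0,0,0,0,0],
)

```text
time: 10.72
tool_pos: [0.5327, 0.1366, 0.0433]
tcp_rot: [-1.896, -2.196, -0.28]
wrist_force: [-3.2, -5.2, 7.7]
width: 0.521
grip_force: 65.6
```

move_arm(
  series=[4,0,0,0.1,0,0,0,4,0,0,0,0,0,0],
)

```text
time: 10.98
tool_pos: [0.5329, 0.1366, 0.0429]
tcp_rot: [-1.895, -2.197, -0.28]
wrist_force: [-3.4, -6.9, 11.2]
width: 0.525
grip_force: 66.1
```

Run:
```python
from h import *
st();nose_now()
```

```text
t 10.97 p [0.5329 0.1366 0.0429] z [-0.046  0.289 -0.956] y [ 0.989  0.147 -0.003] F [-3.4 -6.9 11.2] w 44.6 g 66.1 q [ 0.01  0.22  2.04  0.36  0.96 -0.36]
nose in reader mm [-0.2 29.7 40.4] tailup 18.0 yaw 8.5
```

move_arm(
  series=[4,0,0,-0.2,0,0,0,4,0.3,0,0.09,0,0,0,4,0.3,0,0.09,0,0,0,4,0,0,0,0,0,0],
)

```text
time: 11.48
tool_pos: [0.5318, 0.1434, 0.0435]
tcp_rot: [-1.896, -2.195, -0.281]
wrist_force: [0.7, -1.8, 3.5]
width: 0.525
grip_force: 65.0
```

Run:
```python
from h import *
st();nose_now()
i=np.ascontiguousarray(read_camera("top")[:,:,::-1]); cv2.imwrite("pics/t9.png",i)
g=i.max(2)
for v in range(240,274): print(v,' '.join(f"{g[v,u]:3d}" for u in range(282,314)))
q=read_state(); T=R.from_rotvec(q["tcp_rot"]); d=G[1].inv().apply(NR-G[0]); d[1]=0
n0=np.array(q["tool_pos"])+T.apply(d); C=T*G[1].inv()*yw(RY)
pp=lambda x,y,z:n0+C.apply([x/1000,(y+10)/1000,z/1000])
print("pred body",proj("top",[pp(-23,10,11),pp(23,10,11),pp(23,10,75),pp(-23,10,75)]).round(1).tolist())
print("pred nose tip",proj("top",[pp(-17,-5,0),pp(17,-5,0)]).round(1).tolist())
print("pred lip front edge, stop",proj("top",[rd(a,b,50.5) for a in(-20,20) for b in(43.3,48)]).round(1).tolist())
```

```text
t 11.47 p [0.5318 0.1434 0.0435] z [-0.046  0.29  -0.956] y [ 0.989  0.146 -0.003] F [ 0.7 -1.8  3.5] w 44.7 g 65.0 q [ 0.02  0.22  2.04  0.36  0.96 -0.34]
nose in reader mm [-0.1 36.6 41. ] tailup 17.9 yaw 8.4
240  90  85  86  85  86  80  77  80  78  76  77  77  76  78  75  79  76  74  77  78  79  82  84  84  84  83  80  83  77  68  52  48
241  82  80  77  77  81  79  77  78  77  74  76  78  77  79  77  77  74  78  76  74  71  78  77  75  77  73  71  72  62  52  45  42
242  78  75  77  76  80  75  75  76  73  73  78  75  76  76  77  78  72  73  75  71  74  72  74  77  71  71  69  63  57  52  48  42
243  75  76  78  76  76  78  78  77  72  79  77  74  73  78  74  75  75  75  75  75  73  76  74  73  74  72  70  69  67  63  50  45
244  78  74  78  77  76  76  78  77  74  73  75  74  77  73  74  71  75  77  73  75  77  73  72  75  77  81  81  81  82  76  59  50
245  75  75  78  73  74  74  73  75  75  73  73  73  72  74  68  70  71  71  66  75  71  73  74  76  80  87  92  90  82  73  61  50
246  79  75  75  74  72  71  75  71  70  68  70  66  63  61  59  54  63  63  59  61  70  74  77  
[... 3111 characters left out ...]
 59  60  57  54  51  49  47  48  46  46  50  45  51  55  63  71  73  75  77  73  70  61  53
271 100  91  77  62  68  69  62  51  46  43  48  45  44  46  49  46  47  50  51  56  58  55  57  66  73  74  78  74  74  76  68  66
272 104  93  79  60  53  51  46  48  47  54  52  55  56  54  59  57  60  66  69  69  70  70  71  69  74  77  76  75  71  73  75  69
273 106  99  85  69  55  57  56  61  57  62  63  67  71  69  72  72  72  73  74  74  73  74  72  74  77  75  75  76  73  75  75  76
pred body [[292.4, 268.1], [290.2, 249.1], [315.4, 245.1], [317.7, 264.4]]
pred nose tip [[290.0, 266.4], [288.5, 252.6]]
pred lip front edge, stop [[287.9, 267.7], [286.0, 268.0], [286.1, 251.4], [284.1, 251.6]]
```

move_arm(
  series=[4,0.3,0,0.08,0,0,0,4,0.3,0,0.09,0,0,0,4,0,0,0,0,0,0],
)

```text
time: 11.9
tool_pos: [0.5304, 0.1497, 0.0434]
tcp_rot: [-1.895, -2.195, -0.281]
wrist_force: [1.0, -1.8, 3.5]
width: 0.522
grip_force: 65.1
```

move_arm(
  series=[4,0.3,0,0.09,0,0,0,4,0.1,0,0.03,0,0,0,4,0,0,0,0,0,0],
)

```text
time: 12.28
tool_pos: [0.5297, 0.1534, 0.0434]
tcp_rot: [-1.895, -2.195, -0.28]
wrist_force: [0.1, -3.5, 5.4]
width: 0.518
grip_force: 65.2
```

Run:
```python
from h import *
st();nose_now()
```

```text
t 12.28 p [0.5297 0.1534 0.0434] z [-0.047  0.29  -0.956] y [ 0.989  0.146 -0.004] F [ 0.1 -3.5  5.4] w 44.0 g 65.2 q [ 0.04  0.22  2.04  0.37  0.95 -0.33]
nose in reader mm [-0.7 46.7 40.9] tailup 17.9 yaw 8.4
```

move_arm(
  series=[4,0.15,0,0.04,0,0,0,4,0,0,0,0,0,0],
)

```text
time: 12.52
tool_pos: [0.5298, 0.1538, 0.0436]
tcp_rot: [-1.896, -2.198, -0.278]
wrist_force: [0.9, -7.6, 6.9]
width: 0.522
grip_force: 65.7
```

move_arm(
  series=[4,0.15,0,0.04,0,0,0,4,0,0,0,0,0,0],
)

```text
time: 12.78
tool_pos: [0.5299, 0.154, 0.0437]
tcp_rot: [-1.896, -2.2, -0.277]
wrist_force: [0.3, -13.8, 8.3]
width: 0.527
grip_force: 66.1
```

Run:
```python
from h import *
st();nose_now()
i=np.ascontiguousarray(read_camera("top")[:,:,::-1]); cv2.imwrite("pics/t10.png",i)
g=i.max(2)
for v in range(248,272,3): print(v,' '.join(f"{g[v,u]:3d}" for u in range(278,300)))
```

```text
t 12.78 p [0.5299 0.154  0.0437] z [-0.046  0.286 -0.957] y [ 0.989  0.148 -0.003] F [  0.3 -13.8   8.3] w 44.8 g 66.1 q [ 0.05  0.22  2.04  0.36  0.95 -0.32]
nose in reader mm [-0.6 47.3 41. ] tailup 18.2 yaw 8.5
248 101 104 101  90  72  59  56  51  50  49  53  51  50  51  49  53  58  66  71  69  73  76
251 103 104 100  83  69  74  81  88  98 100 108 111 115 114 112 112 112 110 113 115 114 114
254  98 105  98  90  73  73  89  95 103 106 103  91  83  83  85  85  77  75  77  94 108 110
257  94 102  99  92  76  68  77  88  96 103  99  90  94 107 114 113 109  93  82  85  92  79
260  91 102 105 100  87  74  76  89  91 103 105  96  85  94 109 114 108  96  87  88 101 101
263  87 100 106 102  92  77  74  86  94 106 106  97  83  77  82  83  80  75  80  89 102 110
266  75  94 101 107  99  87  74  79  90  99 103 110 113 108 116 112 112 114 114 113 113 113
269  78  91 103 107 101  89  72  76  92  92  91  87  83  82  84  81  78  71  68  62  59  58
```

At the nose stop: Fy rises at y of about 47, with the tongue under the lip. Next I rotate the tail down about the nose.

Run:
```python
from h import *
e=plan([(*cart_tool(rd(-.6,46.5,41.0),DY,9.5),5)],4)
```

```text
[4, -0.06, 0.0, 0.14, 0.0, 1.7, 0.0, 4, -0.06, 0.0, 0.14, -0.1, 1.8, 0.0, 4, -0.06, 0.0, 0.14, 0.0, 1.7, 0.0, 4, -0.07, 0.0, 0.14, 0.0, 1.7, 0.0, 4, -0.07, 0.0, 0.13, -0.1, 1.8, -0.1]
```

move_arm(
  series=[4,-0.2,0,0.1,0,1.7,0,4,-0.1,0,0.14,0,1.7,0,4,-0.06,0,0.14,0,1.7,0,4,0,0,0,0,0,0],
)

```text
time: 13.32
tool_pos: [0.5297, 0.1535, 0.0388]
tcp_rot: [-1.847, -2.136, -0.357]
wrist_force: [-0.4, -5.6, 6.7]
width: 0.523
grip_force: 65.5
```

move_arm(
  series=[4,-0.06,0,0.14,0,1.7,0,4,-0.06,0,0.14,0,1.7,0,4,0,0,0,0,0,0],
)

```text
time: 13.7
tool_pos: [0.5297, 0.1538, 0.0358]
tcp_rot: [-1.813, -2.097, -0.407]
wrist_force: [1.1, -5.0, 6.7]
width: 0.528
grip_force: 65.5
```

Run:
```python
from h import *
st();nose_now()
```

```text
t 13.7 p [0.5297 0.1538 0.0358] z [-0.067  0.427 -0.902] y [ 0.989  0.145 -0.005] F [ 1.1 -5.   6.7] w 44.9 g 65.5 q [-0.05  0.27  2.04  0.53  1.   -0.52]
nose in reader mm [-0.6 46.9 40.8] tailup 9.4 yaw 8.4
```

move_arm(
  series=[4,-0.06,0,0.14,0,1.7,0,4,-0.07,0,0.14,0,1.7,0,4,0,0,0,0,0,0],
)

```text
time: 14.08
tool_pos: [0.5296, 0.1544, 0.0329]
tcp_rot: [-1.778, -2.056, -0.456]
wrist_force: [0.9, -4.0, 6.8]
width: 0.523
grip_force: 65.4
```

Run:
```python
from h import *
st();nose_now()
print(read_state()["torque"])
```

```text
t 14.07 p [0.5296 0.1544 0.0329] z [-0.075  0.48  -0.874] y [ 0.989  0.145 -0.005] F [ 0.9 -4.   6.8] w 44.5 g 65.4 q [-0.08  0.29  2.04  0.59  1.02 -0.59]
nose in reader mm [-0.6 47.1 40.9] tailup 5.9 yaw 8.4
[ 0.09310762 -0.0060797   0.11190457]
```

move_arm(
  series=[4,-0.06,0,0.14,0,1.6,0,4,0,0,0,0,0,0],
)

```text
time: 14.32
tool_pos: [0.5297, 0.1546, 0.0314]
tcp_rot: [-1.762, -2.038, -0.478]
wrist_force: [1.1, -3.4, 4.8]
width: 0.521
grip_force: 65.3
```

move_arm(
  series=[4,-0.06,0,0.14,0,1.6,0,4,0,0,0,0,0,0],
)

```text
time: 14.58
tool_pos: [0.5296, 0.1549, 0.0299]
tcp_rot: [-1.746, -2.018, -0.5]
wrist_force: [1.0, -4.0, 5.6]
width: 0.527
grip_force: 65.3
```

Run:
```python
from h import *
st();nose_now()
i=np.ascontiguousarray(read_camera("scene")[:,:,::-1]); cv2.imwrite("pics/s11.png",i)
j=np.ascontiguousarray(read_camera("top")[:,:,::-1]); cv2.imwrite("pics/t11.png",j)
q=read_state(); T=R.from_rotvec(q["tcp_rot"]); d=G[1].inv().apply(NR-G[0]); d[1]=0
n0=np.array(q["tool_pos"])+T.apply(d); C=T*G[1].inv()*yw(RY)
pp=lambda x,y,z:n0+C.apply([x/1000,(y+10)/1000,z/1000])
for nm,im,(a,b,c,e) in(("scene",i,(285,335,235,290)),("top",j,(300,340,235,280))):
    h=cv2.cvtColor(im,cv2.COLOR_BGR2HSV)[c:e,a:b]
    for k,lo,hi in(("green",(50,80,20),(85,255,255)),("orange",(5,130,80),(20,255,255))):
        p=np.argwhere(cv2.inRange(h,lo,hi))[:,::-1]+[a,c]
        if len(p): print(nm,k,len(p),p.min(0),p.max(0),p.mean(0).round(1))
    print(" pred band top",proj(nm,[pp(-23,10,70),pp(23,10,70)]).round(1).tolist(),"ledge end top",proj(nm,[pp(-17,-1,80),pp(17,-1,80)]).round(1).tolist())
```

```text
t 14.57 p [0.5296 0.1549 0.0299] z [-0.081  0.528 -0.846] y [ 0.989  0.145 -0.004] F [ 1.  -4.   5.6] w 44.8 g 65.3 q [-0.11  0.32  2.04  0.64  1.05 -0.65]
nose in reader mm [-0.5 47.1 40.6] tailup 2.7 yaw 8.4
scene orange 112 [307 267] [319 279] [312.9 273. ]
 pred band top [[296.0, 267.2], [313.1, 257.3]] ledge end top [[301.4, 272.1], [314.0, 264.7]]
top green 43 [310 248] [313 265] [311.3 257. ]
top orange 39 [318 252] [322 259] [320.1 255.6]
 pred band top [[314.8, 265.5], [312.6, 246.5]] ledge end top [[318.9, 262.8], [317.2, 249.0]]
```

move_arm(
  series=[8.5,0,0,0,0,0,0,8.5,0,0,0,0,0,0,8.5,0,0,0,0,0,0,8.5,0,0,-1,0,0,0,8.5,0,0,-3,0,0,0],
)

```text
time: 15.3
tool_pos: [0.531, 0.1339, 0.0628]
tcp_rot: [-1.744, -2.018, -0.495]
wrist_force: [0.8, 0.0, -0.2]
width: 0.992
grip_force: 0.0
```

move_arm(
  series=[8.5,0,0,-5,0,0,0,8.5,0,0,-5,0,0,0,4,0,0,-5,0,0,0,0,-2,0,-2,0,0,0,0,-2,0,-2,0,0,0],
)

```text
time: 15.92
tool_pos: [0.5535, -0.0013, 0.2048]
tcp_rot: [-1.747, -2.022, -0.5]
wrist_force: [0.1, 0.3, -0.6]
width: 0.371
grip_force: 0.0
```

Run:
```python
from h import *
st()
i=np.ascontiguousarray(read_camera("scene")[:,:,::-1]); cv2.imwrite("pics/s12.png",i)
j=np.ascontiguousarray(read_camera("top")[:,:,::-1]); cv2.imwrite("pics/t12.png",j)
for nm,im,(a,b,c,e) in(("scene",i,(270,335,235,290)),("top",j,(280,340,235,283))):
    h=cv2.cvtColor(im,cv2.COLOR_BGR2HSV)[c:e,a:b]
    for k,lo,hi in(("green",(50,80,20),(85,255,255)),("orange",(5,130,80),(20,255,255)),("white",(0,0,140),(180,60,255))):
        p=np.argwhere(cv2.inRange(h,lo,hi))[:,::-1]+[a,c]
        if len(p): print(nm,k,len(p),p.min(0),p.max(0),p.mean(0).round(1), "ul end",p[np.argmin(p[:,1])],"ll",p[np.argmax(p[:,1])])
    for al in(0,5,10,15):
        C=yw(DY)*R.from_euler('x',90-al,degrees=True); pp=lambda x,y,z:rd(0,48,38)+C.apply([x/1000,(y+10)/1000,z/1000])
        print(" ",al,"band top",proj(nm,[pp(-23,10,70),pp(23,10,70)]).round(1).tolist(),"band und -x end",proj(nm,[pp(-23,-10,70)]).round(1).tolist())
g=j.max(2)
for v in range(244,270,2): print(v,' '.join(f"{g[v,u]:3d}" for u in range(280,330,2)))
```

```text
t 15.93 p [ 0.5535 -0.0013  0.2048] z [-0.079  0.525 -0.847] y [ 0.989  0.146 -0.002] F [ 0.1  0.3 -0.6] w 31.5 g 0.0 q [-0.36  0.2   1.81  0.49  1.45 -0.64]
scene green 86 [270 256] [312 289] [288.3 271.6] ul end [311 256] ll [278 289]
scene orange 111 [307 267] [319 279] [313. 273.] ul end [312 267] ll [312 279]
scene white 633 [270 235] [334 289] [314.7 248.7] ul end [293 235] ll [271 289]
  0 band top [[296.4, 269.1], [313.4, 259.1]] band und -x end [[296.7, 275.3]]
  5 band top [[295.7, 266.6], [312.8, 256.6]] band und -x end [[296.5, 273.4]]
  10 band top [[294.9, 264.0], [312.0, 254.1]] band und -x end [[296.2, 271.3]]
  15 band top [[293.9, 261.4], [311.1, 251.5]] band und -x end [[295.7, 269.0]]
top green 43 [310 248] [313 266] [311.3 257.4] ul end [310 248] ll [312 266]
top orange 96 [318 251] [328 260] [323.1 255.6] ul end [322 251] ll [321 260]
top white 174 [280 235] [339 282] [327.2 262.6] ul end [280 235] ll [321 282]
  0 band top [[314.9, 265.4], [312.6, 246.6]] band und -x end [[314.9, 266.0]]
  5 band top [[314.1, 265.3], [311.7, 246.4]] band und -x end [[314.8, 265
[... 816 characters left out ...]
  87 106 112  94 101  99  72  90 125 140 145 154  84 100 142 163 164 167 135
258 105  80  79  83  72 107  88 107 115  98  96  91  54  81 122 141 143 160  92 103 144 164 170 154 130
260 106  85  73  90  73 108  85 104 115 102 100 111  94 107 124 131 140 154  93  78  94 121 115  97  88
262 105  87  73  94  74 112  89  94 103  91  98 122 123 124 120 132 140 151 103  55  48  50  60  63  67
264 103  97  69  88  70 102 103  87  90 103 115 121 123 123 122 133 140 155 118  71  53  65  84  99 101
266 100 100  71  88  72  99 120 122 120 121 122 123 118 112 112 124 114 107  96  78  76  84  92 103 104
268 101  98  67  86  85  93 110 110 102  92  88  87  83  79  76  80  76  74  74  89 102 105 106 109 106
```

The cartridge rests window up at roughly 7° on the latch, with its nose under the lip. I'll press the tail with closed fingers.

Run:
```python
from h import *
Q=tool(DY,0)
plan([(rd(0,-17,130),Q,5),(rd(0,-17,60),Q,4)],0)
```

```text
[0.0, 1.66, -0.02, 2.79, 0.0, -6.4, -0.1, 0.0, 1.96, -0.02, 2.6, 0.0, -6.4, 0.0, 0.0, 2.24, -0.01, 2.35, 0.0, -6.4, -0.1, 0.0, 2.49, -0.01, 2.1, 0.0, -6.4, 0.0, 0.0, 2.7, -0.02, 1.8, 0.0, -6.4, -0.1]
[0.0, 0.0, 0.0, 1.75, 0.0, 0.0, 0.0, 0.0, 0.0, 0.0, 1.75, 0.0, 0.0, 0.0, 0.0, 0.0, 0.0, 1.75, 0.0, 0.0, 0.0, 0.0, 0.0, 0.01, 1.75, 0.0, 0.0, 0.0]
```

move_arm(
  series=[0,1.7,0,2.8,0,-6.4,0,0,2,0,2.6,0,-6.4,0,0,2.2,0,2.4,0,-6.4,0,0,2.5,0,2.1,0,-6.4,0,0,2.7,0,1.8,0,-6.4,0],
)

```text
time: 16.65
tool_pos: [0.531, 0.1451, 0.129]
tcp_rot: [-2.052, -2.377, 0.003]
wrist_force: [1.1, 0.5, 0.4]
width: 0.002
grip_force: 0.0
```

move_arm(
  series=[0,0,0,1.7,0,0,0,0,0,0,1.7,0,0,0,0,0,0,1.5,0,0,0,0,0,0,0.5,0,0,0,0,0,0,0,0,0,0],
)

```text
time: 17.27
tool_pos: [0.5312, 0.1428, 0.0741]
tcp_rot: [-2.051, -2.372, 0.003]
wrist_force: [0.1, 0.6, -0.7]
width: 0.004
grip_force: 0.0
```

Run:
```python
from h import *
st(); print((yw(-DY).apply(read_state()["tool_pos"]-READ)*1000).round(1))
j=np.ascontiguousarray(read_camera("scene")[:,:,::-1]); cv2.imwrite("pics/s13.png",j)
g=j.max(2)
# tip: lowest dark rows near projected tip
P=np.array(read_state()["tool_pos"])
for k in(-30,-17,8): print(k,proj("scene",P-[0,0,k/1000]).round(1))
for v in range(238,272,2): print(v,' '.join(f"{g[v,u]:3d}" for u in range(290,320,2)))
```

```text
t 17.27 p [0.5312 0.1428 0.0741] z [-0.006  0.002 -1.   ] y [ 0.99   0.144 -0.005] F [ 0.1  0.6 -0.7] w 0.3 g 0.0 q [0.21 0.16 2.   0.   0.98 0.07]
[ -0.9 -14.3  74.1]
-30 [[302.  246.7]]
-17 [[302.1 251. ]]
8 [[302.5 259.2]]
238  43  44  45  44  41  41  40  42  40  42  63 142 143 145 142
240  39  39  43  36  45  44  38  43  61  49 121 144 146 145 142
242  35  41  44  40  42  40  43  61  56  60 119 141 142 142 141
244  58  42  39  44  37  42  54  73  52  57  77 126 143 140 143
246  62  78  88  42  38  43  60  72  54  62  73  89 114 144 143
248  84  93  71  45  44  42  60  73  51  62  57  83  87 109 139
250  81  77  97  72  40  42  57  73  54  67  64  64  82  87 111
252  92  99 100  90  50  43  56  70  53  64  64  64  63  86  89
254  76  96  84  72  88  76  75  75  96 100  73  63  62  63  89
256  72  51  93  85  46  44  88  98 102 118 118  88  61  64  78
258  97 101 102  96  57  63  95 102 116 111 115 139 103  64  62
260 102  99  97 101  99 117 115 117 117 134 144 114  92  63  64
262  91  98  99 103 106 115 109 128 137 108  93  93  97  64  65
264  72  78 104 119 112 122 146 117  96  98  88  59  71  60  65
266  74  77  78 106 136 140 106  98  87  66  41  47  48  62  61
268  63  75  75  69 114  94  94  76  45  42  82 130  93  51  46
270  65  61  73  69  92  90  46  45  55 100 106 109 102 104  56
```

move_arm(
  series=[0,-0.3,0.1,0.5,0,0,0,0,0,0,0.5,0,0,0,0,0,0,0.3,0,0,0,0,0,0,0.3,0,0,0,0,0,0,0,0,0,0],
)

```text
time: 17.95
tool_pos: [0.5323, 0.1412, 0.0583]
tcp_rot: [-2.049, -2.374, 0.003]
wrist_force: [-0.9, -0.0, -0.5]
width: 0.003
grip_force: 0.0
```

move_arm(
  series=[0,0,0,0.2,0,0,0,0,0,0,0.2,0,0,0,0,0,0,0,0,0,0],
)

```text
time: 18.32
tool_pos: [0.5324, 0.1411, 0.0544]
tcp_rot: [-2.049, -2.374, 0.003]
wrist_force: [0.1, 0.4, 0.4]
width: -0.002
grip_force: 0.0
```

move_arm(
  series=[0,0,0,0.2,0,0,0,0,0,0,0.1,0,0,0,0,0,0,0,0,0,0],
)

```text
time: 18.7
tool_pos: [0.5324, 0.1412, 0.0515]
tcp_rot: [-2.049, -2.374, 0.002]
wrist_force: [-0.6, -0.4, 0.1]
width: 0.001
grip_force: 0.0
```

move_arm(
  series=[0,0,0,0.2,0,0,0,0,0,0,0.1,0,0,0,0,0,0,0,0,0,0],
)

```text
time: 19.08
tool_pos: [0.5327, 0.1411, 0.0487]
tcp_rot: [-2.049, -2.375, 0.002]
wrist_force: [0.8, 0.0, 1.5]
width: -0.001
grip_force: 0.4
```

move_arm(
  series=[0,0,0,0.2,0,0,0,0,0,0,0.1,0,0,0,0,0,0,0,0,0,0],
)

```text
time: 19.45
tool_pos: [0.533, 0.1412, 0.0458]
tcp_rot: [-2.05, -2.375, 0.001]
wrist_force: [0.7, -1.0, 2.9]
width: 0.003
grip_force: 1.2
```

move_arm(
  series=[0,0,0,0.2,0,0,0,0,0,0,0.1,0,0,0,0,0,0,0,0,0,0],
)

```text
time: 19.82
tool_pos: [0.5316, 0.1414, 0.0418]
tcp_rot: [-2.048, -2.373, 0.004]
wrist_force: [-0.1, -0.7, 0.4]
width: 0.001
grip_force: 0.0
```

move_arm(
  series=[0,0,0,0.2,0,0,0,0,0,0,0,0,0,0],
)

```text
time: 20.08
tool_pos: [0.5318, 0.1414, 0.0417]
tcp_rot: [-2.048, -2.373, 0.004]
wrist_force: [-5.3, -0.8, 11.1]
width: 0.0
grip_force: 5.6
```

move_arm(
  series=[0,0,0,0.2,0,0,0,0,0,0,0,0,0,0],
)

```text
time: 20.32
tool_pos: [0.5318, 0.1414, 0.0417]
tcp_rot: [-2.048, -2.373, 0.004]
wrist_force: [-10.2, -2.5, 23.3]
width: -0.003
grip_force: 11.8
```

Run:
```python
from h import *
st(); print((yw(-DY).apply(read_state()["tool_pos"]-READ)*1000).round(1))
for nm,(a,b,c,e) in(("scene",(290,335,245,285)),("top",(300,340,235,283))):
    im=np.ascontiguousarray(read_camera(nm)[:,:,::-1]); cv2.imwrite(f"pics/{nm}14.png",im); h=cv2.cvtColor(im,cv2.COLOR_BGR2HSV)[c:e,a:b]
    for k,lo,hi in(("green",(50,80,20),(85,255,255)),("orange",(5,130,80),(20,255,255))):
        p=np.argwhere(cv2.inRange(h,lo,hi))[:,::-1]+[a,c]
        if len(p): print(nm,k,len(p),p.min(0),p.max(0),p.mean(0).round(1))
```

```text
t 20.32 p [0.5318 0.1414 0.0417] z [-0.007  0.002 -1.   ] y [ 0.989  0.146 -0.006] F [-10.2  -2.5  23.3] w -0.2 g 11.8 q [0.21 0.21 2.02 0.   0.92 0.06]
[ -0.5 -15.7  41.7]
scene green 33 [296 258] [313 273] [302.3 265. ]
scene orange 97 [306 267] [318 279] [312.3 272.7]
top green 4 [307 247] [330 260] [319.  254.2]
```

move_arm(
  series=[0,0,0,-0.5,0,0,0,0,0,0,-2,0,0,0,0,0,0,-4,0,0,0,0,-2,0,-4,0,0,0,0,-5,0,-3,0,0,0],
)

```text
time: 21.05
tool_pos: [0.5437, 0.0727, 0.1748]
tcp_rot: [-2.045, -2.378, -0.0]
wrist_force: [1.6, 0.2, 0.5]
width: -0.002
grip_force: 0.0
```

Run:
```python
from h import *
st()
for nm,(a,b,c,e) in(("scene",(290,335,245,285)),("top",(300,340,235,283))):
    im=np.ascontiguousarray(read_camera(nm)[:,:,::-1]); cv2.imwrite(f"pics/{nm}15.png",im); h=cv2.cvtColor(im,cv2.COLOR_BGR2HSV)[c:e,a:b]
    for k,lo,hi in(("green",(50,80,20),(85,255,255)),("orange",(5,130,80),(20,255,255))):
        p=np.argwhere(cv2.inRange(h,lo,hi))[:,::-1]+[a,c]
        if len(p): print(nm,k,len(p),p.min(0),p.max(0),p.mean(0).round(1))
# hood: blue lip at front edge
o=[]
for nm,(a,b,c,e) in(("scene",(240,310,170,200)),("top",(245,275,235,275))):
    im=cv2.imread(f"pics/{nm}15.png"); h=cv2.cvtColor(im,cv2.COLOR_BGR2HSV)[c:e,a:b]
    p=np.argwhere(cv2.inRange(h,(105,110,40),(125,255,255)))[:,::-1]+[a,c]
    print(nm,"blue",len(p),p.min(0),p.max(0),p.mean(0).round(1)); o.append(p.mean(0))
o1,d1=ray("top",o[1]);o2,d2=ray("scene",o[0])
k=np.linalg.lstsq(np.c_[d1[0],-d2[0]],o2-o1,rcond=None)[0];P=(o1+d1[0]*k[0]+o2+d2[0]*k[1])/2
print("lip",P,"gap",o1+d1[0]*k[0]-o2-d2[0]*k[1],"reader",(yw(-DY).apply(P-READ)*1000).round(1))
v=yw(-DY).apply(P-READ)*1000-[0,69,64.5]; print("angle",np.arctan2(v[2],-v[1]),"r",np.hypot(v[1],v[2]))
```

```text
t 21.05 p [0.5437 0.0727 0.1748] z [-0.003  0.003 -1.   ] y [ 0.989  0.15  -0.003] F [1.6 0.2 0.5] w -0.2 g 0.0 q [ 0.09  0.06  1.92  0.    1.17 -0.07]
scene green 55 [296 258] [313 272] [303.4 264. ]
scene orange 107 [306 267] [319 278] [312.5 272.4]
top green 45 [310 247] [331 266] [312.2 256.3]
top orange 34 [317 253] [322 260] [319.7 256.7]
scene blue 62 [261 183] [274 192] [268.  187.2]
top blue 8 [257 253] [258 265] [257.5 259. ]
lip [0.51298061 0.2535666  0.19332536] gap [-0.00348552  0.0013592  -0.00012625] reader [ -2.6  98.  193.3]
angle 1.7923753754905973 r 132.05385811573998
```

The cartridge lies flat: the band matches the flat prediction and the latch is back at rest. The hood is at 1.79 rad with its edge at z=0.193. I'll go over and behind it, then push it shut.

Run:
```python
from h import *
Q=tool(DY,0)
e=plan([(rd(0,-40,245),Q,2),(rd(0,140,245),Q,5),(rd(0,140,155),Q,3)],0)
print(e[0])
pts=[]
for th in np.linspace(1.75,0.0,15):
    pts.append((rd(0,69-110*np.cos(th)+11,64.5+110*np.sin(th)-17),Q,1))
plan([(pts[0][0],Q,2)]+pts[1:],0,e)
```

```text
[0.0, 2.49, -0.17, -3.37, 0.1, 0.0, -0.1, 0.0, 2.49, -0.17, -3.37, 0.1, -0.1, -0.2, 0.0, 3.6, 0.0, 0.0, 0.0, 0.0, 0.0, 0.0, 3.6, 0.01, -0.01, 0.0, 0.0, 0.0, 0.0, 3.6, 0.0, 0.0, 0.0, 0.0, 0.0]
[0.0, 3.6, 0.0, -0.01, 0.0, 0.0, 0.0, 0.0, 3.6, 0.0, 0.0, 0.0, 0.0, 0.0, 0.0, 0.0, 0.0, 3.0, 0.0, 0.0, 0.0, 0.0, 0.0, 0.01, 3.0, 0.0, 0.0, 0.0, 0.0, 0.01, 0.0, 3.0, 0.0, 0.0, 0.0]
[0.50932016 0.29549494 0.15500938]
[0.0, -2.02, 0.0, -0.03, 0.0, 0.0, 0.0, 0.0, -2.02, -0.01, -0.04, 0.0, 0.0, 0.0, 0.0, -1.37, 0.0, -0.16, 0.0, 0.0, 0.0, 0.0, -1.37, 0.0, 0.01, 0.0, 0.0, 0.0, 0.0, -1.36, 0.0, 0.19, 0.0, 0.0, 0.0]
[0.0, -1.33, 0.0, 0.35, 0.0, 0.0, 0.0, 0.0, -1.28, 0.0, 0.52, 0.0, 0.0, 0.0, 0.0, -1.2, 0.0, 0.66, 0.0, 0.0, 0.0, 0.0, -1.1, 0.0, 0.82, 0.0, 0.0, 0.0, 0.0, -1.0, 0.0, 0.94, 0.0, 0.0, 0.0]
[0.0, -0.87, 0.0, 1.07, 0.0, 0.0, 0.0, 0.0, -0.73, 0.0, 1.16, 0.0, 0.0, 0.0, 0.0, -0.58, 0.0, 1.25, 0.0, 0.0, 0.0, 0.0, -0.42, 0.0, 1.3, 0.0, 0.0, 0.0, 0.0, -0.26, 0.0, 1.35, 0.0, 0.0, 0.0]
[0.0, -0.08, 0.0, 1.38, 0.0, 0.0, 0.0]
```

move_arm(
  series=[0,2.5,-0.2,-3.4,0,0,0,0,2.5,-0.2,-3.4,0,0,0,0,3.6,0,0,0,0,0,0,3.6,0,0,0,0,0,0,3.6,0,0,0,0,0],
)

```text
time: 21.78
tool_pos: [0.5154, 0.2288, 0.2405]
tcp_rot: [-2.048, -2.373, 0.004]
wrist_force: [0.2, 0.5, -0.6]
width: 0.0
grip_force: 0.0
```

move_arm(
  series=[0,3.6,0,0,0,0,0,0,3.6,0,0,0,0,0,0,0,0,3,0,0,0,0,0,0,3,0,0,0,0,0,0,3,0,0,0],
)

```text
time: 22.4
tool_pos: [0.5043, 0.2992, 0.1496]
tcp_rot: [-2.048, -2.374, 0.005]
wrist_force: [0.6, -1.0, -1.0]
width: 0.004
grip_force: 0.0
```

Run:
```python
from h import *
st(); print((yw(-DY).apply(read_state()["tool_pos"]-READ)*1000).round(1))
```

```text
t 22.4 p [0.5043 0.2992 0.1496] z [-0.007  0.002 -1.   ] y [ 0.989  0.147 -0.007] F [ 0.6 -1.  -1. ] w 0.3 g 0.0 q [0.49 0.15 1.86 0.01 1.13 0.34]
[ -4.4 144.5 149.6]
```

move_arm(
  series=[0,-2.2,0.4,-0.3,0,0,0,0,-2.2,0,-0.2,0,0,0,0,-1.4,0,-0.2,0,0,0,0,-1.4,0,0,0,0,0,0,-1.4,0,0.2,0,0,0],
)

```text
time: 23.02
tool_pos: [0.5228, 0.2135, 0.1576]
tcp_rot: [-2.05, -2.375, -0.0]
wrist_force: [-0.6, 0.6, -0.4]
width: 0.001
grip_force: 0.5
```

move_arm(
  series=[0,-1.3,0,0.4,0,0,0,0,-1.3,0,0.5,0,0,0,0,-1.2,0,0.7,0,0,0,0,-1.1,0,0.8,0,0,0,0,-1,0,0.9,0,0,0],
)

```text
time: 23.65
tool_pos: [0.5307, 0.1551, 0.1229]
tcp_rot: [-2.049, -2.374, 0.002]
wrist_force: [0.6, 2.1, 0.5]
width: 0.0
grip_force: 0.4
```

Run:
```python
from h import *
st(); print((yw(-DY).apply(read_state()["tool_pos"]-READ)*1000).round(1))
im=np.ascontiguousarray(read_camera("scene")[:,:,::-1]);cv2.imwrite("pics/s16.png",im)
h=cv2.cvtColor(im,cv2.COLOR_BGR2HSV)[170:300,240:350]
n,l,s2,ce=cv2.connectedComponentsWithStats(cv2.inRange(h,(105,110,40),(125,255,255)))
for k in range(1,n):
    if s2[k,4]>6: print("blue",s2[k,4],(ce[k]+[240,170]).round(1))
for th in(1.0,.8,.6,.4,.2,0): print(th,proj("scene",rd(0,69-132*np.cos(th),64.5+132*np.sin(th))).round(1))
```

```text
t 23.65 p [0.5307 0.1551 0.1229] z [-0.005  0.002 -1.   ] y [ 0.989  0.146 -0.004] F [0.6 2.1 0.5] w 0.0 g 0.4 q [0.24 0.11 1.96 0.   1.07 0.09]
[  0.4  -2.  122.9]
blue 22 [308.  234.8]
blue 19 [287.  295.8]
1.0 [[297.6 218.2]]
0.8 [[304.1 229.8]]
0.6 [[309.6 241.6]]
0.4 [[313.6 253.2]]
0.2 [[316.1 263.9]]
0 [[317.  273.2]]
```

move_arm(
  series=[0,-0.8,0,1.1,0,0,0,0,-0.7,0,1.2,0,0,0,0,-0.6,0,1.2,0,0,0,0,-0.4,0,1.3,0,0,0,0,-0.3,0,1.3,0,0,0],
)

```text
time: 24.32
tool_pos: [0.5344, 0.1281, 0.0616]
tcp_rot: [-2.049, -2.374, 0.002]
wrist_force: [0.7, 0.6, 1.0]
width: 0.001
grip_force: 0.3
```

move_arm(
  series=[0,0,0,0.6,0,0,0,0,0,0,0.3,0,0,0,0,0,0,0,0,0,0],
)

```text
time: 24.7
tool_pos: [0.5343, 0.1285, 0.0534]
tcp_rot: [-2.049, -2.375, 0.002]
wrist_force: [0.6, -0.5, -0.3]
width: 0.002
grip_force: 0.0
```

Run:
```python
from h import *
st(); print((yw(-DY).apply(read_state()["tool_pos"]-READ)*1000).round(1))
im=np.ascontiguousarray(read_camera("scene")[:,:,::-1]);cv2.imwrite("pics/s17.png",im)
h=cv2.cvtColor(im,cv2.COLOR_BGR2HSV)[170:300,240:350]
n,l,s2,ce=cv2.connectedComponentsWithStats(cv2.inRange(h,(105,110,40),(125,255,255)))
for k in range(1,n):
    if s2[k,4]>6: print("blue",s2[k,4],(ce[k]+[240,170]).round(1))
```

```text
t 24.7 p [0.5343 0.1285 0.0534] z [-0.005  0.002 -1.   ] y [ 0.989  0.146 -0.005] F [ 0.6 -0.5 -0.3] w 0.2 g 0.0 q [0.19 0.19 2.02 0.   0.94 0.04]
[  0.1 -28.9  53.4]
blue 58 [317.5 273.4]
blue 19 [287.  295.8]
```

move_arm(
  series=[0,0,0,0.3,0,0,0,0,0,0,0.2,0,0,0,0,0,0,0,0,0,0],
)

```text
time: 25.12
tool_pos: [0.5351, 0.1285, 0.0501]
tcp_rot: [-2.05, -2.375, 0.001]
wrist_force: [-2.5, -1.1, 7.7]
width: 0.003
grip_force: 4.0
```

move_arm(
  series=[0,0,0,0.2,0,0,0,0,0,0,0,0,0,0],
)

```text
time: 25.38
tool_pos: [0.5352, 0.1286, 0.0499]
tcp_rot: [-2.049, -2.375, 0.001]
wrist_force: [-7.6, -1.1, 19.2]
width: -0.0
grip_force: 9.6
```

move_arm(
  series=[0,0,0,-0.5,0,0,0,0,0,0,-2,0,0,0,0,0,0,-5,0,0,0,0,-3,0,-5,0,0,0,0,-5,0,-5,0,0,0],
)

```text
time: 26.0
tool_pos: [0.5463, 0.0547, 0.2174]
tcp_rot: [-2.047, -2.378, 0.0]
wrist_force: [1.3, -0.2, 0.6]
width: -0.001
grip_force: 0.0
```

move_arm(
  series=[0,-5,0,0,0,0,0,0,0,0,0,0,0,0,0,0,0,0,0,0,0],
)

```text
time: 26.38
tool_pos: [0.5528, 0.0053, 0.2147]
tcp_rot: [-2.049, -2.372, 0.003]
wrist_force: [0.7, 0.3, -0.7]
width: -0.001
grip_force: 0.0
```

Run:
```python
from h import *
st()
im=np.ascontiguousarray(read_camera("scene")[:,:,::-1]);cv2.imwrite("pics/s18.png",im)
h=cv2.cvtColor(im,cv2.COLOR_BGR2HSV)[170:300,240:350]
n,l,s2,ce=cv2.connectedComponentsWithStats(cv2.inRange(h,(105,110,40),(125,255,255)))
for k in range(1,n):
    if s2[k,4]>6: print("blue",s2[k,4],(ce[k]+[240,170]).round(1))
a=cv2.imread("pics/scene0.png").astype(int); d=(abs(a-im).max(2)>40).astype(np.uint8)
n,l,s2,ce=cv2.connectedComponentsWithStats(d)
for k in range(1,n):
    if s2[k,4]>25: print("changed",s2[k],ce[k].round())
```

```text
t 26.38 p [0.5528 0.0053 0.2147] z [-0.006  0.003 -1.   ] y [ 0.989  0.145 -0.005] F [ 0.7  0.3 -0.7] w -0.1 g 0.0 q [-0.04  0.04  1.86  0.    1.25 -0.18]
blue 64 [317.3 274.5]
blue 19 [287.  295.8]
changed [   0    0   48   45 1479] [18. 22.]
changed [   48     0   243   131 11680] [150.  36.]
changed [ 319    7   94  236 9478] [359. 120.]
changed [299  10  12   8  31] [306.  14.]
changed [397  17  20  17  64] [407.  23.]
changed [379  19  16   7  38] [386.  22.]
changed [293  20  16   5  28] [300.  23.]
changed [287  25  14  24 235] [294.  37.]
changed [ 245  179   58   71 2612] [274. 212.]
changed [158 228   8  14  37] [162. 235.]
changed [301 230  35  35 165] [319. 247.]
changed [267 235  27  16  38] [281. 242.]
changed [   0  253   82  165 4177] [ 37. 319.]
changed [170 252  47  91 301] [193. 294.]
changed [275 253  14  18  73] [281. 262.]
changed [293 259   9   7  36] [297. 262.]
changed [301 267  24  13 160] [312. 273.]
changed [278 280   9   9  37] [281. 284.]
changed [400 340  28  15 230] [414. 347.]
changed [ 38 350   8  62 217] [ 41. 381.]
changed [  0 360  11  15  42] [  5. 368.]
changed [400 361  81  61 601] [443. 387.]
changed [456 387  18  11  44] [464. 392.]
changed [479 389  11  11  45] [484. 394.]
changed [452 397  30  21 159] [467. 407.]
changed [491 396  18  13  90] [499. 402.]
changed [  0 406  54  25 282] [ 26. 412.]
changed [368 419  32  36 336] [385. 436.]
changed [463 419  11   8  36] [467. 423.]
changed [155 429  23  51 602] [164. 462.]
changed [  0 434  46  27 265] [ 20. 451.]
changed [390 446  28  34 240] [404. 465.]
```

The hood is shut, the red cartridge's area in the picture is unchanged, and the timer, pen and dish show no change. Handing in.

```bash
python3 -c "
from workcell import *
print(finish_job())"
```

```text
the job is handed in; nothing more can be done
None
```

The green cartridge is loaded window up and looked flat under the latch, the hood is shut, the red cartridge still stands in the rack, and the job was handed in at about 26 s; I never saw the click directly, only the latch back at rest.

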